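Demould a cast seal blank and stand it on the display board

ROBOT

A 6-joint arm with a two-finger parallel gripper is mounted at the origin on the work surface. World frame = base frame: x ahead of the robot, y to its left, z up, the work surface at z = 0. Lengths are in mm, angles in degrees, forces in N, time in s.
With the tool pointing down it reaches from about 300 to 850 mm from the base axis. Payload 4.2 kg.
Tool frame: the origin (TCP) lies midway between the tips of the shut fingers; the grasp point (between the pads) lies 19 mm behind it; x points along the fingers, z is the direction in which the jaws open and shut, and the axes are right-handed (so a half turn about x gives the same grasp; the last joint's range is limited). The gripper opens to 91 mm and grips with 3 to 60 N. Pads are 32 mm wide; open, the fingers measure 118 mm over their backs; the gripper's body (76 mm by 178 mm) begins 60 mm behind the grasp point.
Start: joints at [65.203, 18.312, 89.639, -0, 72.044, -1.146], TCP at [230.68, 526.716, 213.976] pointing down, gripper open.
Joint ranges: [-177.97, 177.97], [-48.28, 115.42], [12.27, 149.76], [-77.06, 257.06], [2.81, 150.46], [-146.56, 146.56]. Speed limits (degrees/s): [147.25, 147.25, 180, 180, 180, 180].

INTERFACE

Orientations are given as [roll, pitch, yaw] about the fixed x, y, z axes, in that order (R = Rz(yaw) Ry(pitch) Rx(roll)).
In Python, from workcell import env gives the robot as it stands.
- The arm moves only by the tool send_rows, never from a script. Its argument "commands" is a list that holds one entry, the list of rows, each a list of 6 numbers: the shift along the tool's x, y, z normalised to -1 to 1, where 1 is 0.1 m, then the turn, a rotation vector about the tool's x, y, z normalised to -1 to 1, where 1 is 2 pi rad. In form: [[[x, y, z, wx, wy, wz], ...]]. A call has 1 to 20 rows; each row is the pose to reach, as a shift and turn from the pose commanded when the call began, along the tool's axes at that moment, turning the shorter way round; what a row does not reach only later rows make up. A row lasts 1/8 s, in which the tool goes at most 62.5 mm and 10.7 degrees, less where a joint would pass 70% of its speed; a pose out of reach is approached as far as the arm can. A call with a number of a shift or a turn outside -1 to 1 is refused whole. A call with a gripper value outside its range is refused whole. "jaw" is the closure, from -1 (fully open) to 1 (shut), so that 0 is half open, set as the call begins (left out, the last holds). The fingers move at their own pace and stop on an object; "force" is the grip in N (left out, the last holds). Time passes only in rows, so rows that repeat a pose let the fingers close. It gives the time, the measured TCP pose, the force and the opening at its end, in the units of the state.
- env.state(): the state, without advancing time (a new reading comes with each control period).
- env.grab_frame(name): name is "scene" or "side" or "wrist"; returns (picture, depth): 400x640x3 uint8, red, green, blue; 400x640 float32, mm along the optical axis (not along the pixel's ray), 0 where there is no reading.
- env.get_calibration(name): a dict with "mtx" (3x3 intrinsics, pixels), "camera_from_world" (4x4, takes a point from world to camera coordinates). Camera axes: x right, y up, looking along -z (the intrinsics and any distortion apply to the point x, -y, -z); pixel columns grow to the right and rows downward; lengths in mm; the calibration is good to about 2 mm. A picture is of the moment at which its call begins: read the wrist's pose just before it. get_calibration takes no time and is no camera call; for the wrist camera it gives the pose at the moment of the call.
- env.job_done(): hands the job in, once; it reports no verdict.
The state is a dict: "time_s": time; "qpos": joint angles; "qvel": joint speeds; "effort": joint torques, N m; "ee_pos": TCP position; "ee_rot": TCP orientation; "force": force on the tool from outside, world axes, zero at the start; "torque": the same for the moment, N m; "gripper_width": finger opening in mm.
Only numpy, scipy, OpenCV 4.12 (cv2) and the standard library are available. Lean on these libraries where they do the work, as an engineer would, in place of code of your own. Each camera call takes 0.05 s, during which the arm holds its last target.

TASK

Lift the newly cast seal blank out of the open aluminium mould, lay it on its side fully on the grey felt pad and let go of it. Then pick it up again and stand it upright, domed end up, inside the empty cream square of the red display board, its sides square with the board. Never let it drop or topple, and do not disturb the two seals on the board, the ink dish or the graver.

Things in the scene. Friction and masses are not known exactly. Their poses are not given: they have to be found in the camera images.
- blank: Cast resin seal blank, 0.13 kg: dark-red bar 30 x 30 x 68 mm with a cream round dome 16 mm long on one end, 84 mm over all. x runs from flat foot (x = -42 mm) to dome tip (+42; dome begins at +26); z is up while in the mould. Origin: mid-length, on the underside as it lies in the mould (section centre 15 mm along z). Centre of mass near x = -4 mm. Not stuck in the mould.
- blank_mid (a point): Middle of the blank's length, in the centre of its section.
- blank_foot (a point): Centre of the blank's flat foot face (42 mm from blank_mid).
- blank_dome (a point): Tip of the blank's dome (42 mm from blank_mid).
- mould: Fixed open aluminium mould half, 124 (x) x 100 (y) x 26 mm high, origin under its centre, x along the 88 x 34 mm cavity. Floor 6 mm above the table. The blank lies in it, 2 mm clear all round, dome to +x, standing 10 mm proud. An open finger channel 36 mm wide (x -18 to +18), as deep as the cavity, crosses it along y to give fingers room both sides of the blank. 5 mm stubs on the corners.
- pad: Fixed grey felt-covered pad, firm, 130 x 130 x 15 mm high, origin under its centre.
- board: Fixed display board, dark wood with red top, 130 (x) x 250 (y) x 18 mm high, origin under its centre. A cream square of 50 x 50 mm at the middle of its top (flush, sides parallel to the board's) is the empty place; a seal stands near each end (about 90 mm to either side in y).
- spot (a point): Centre of the cream square, on the board's top face (18 mm above the table).
- jade_seal: Bystander: loose jade-green seal, 26 x 26 x 48 mm high, standing on the board; origin under its centre.
- amber_seal: Bystander: loose amber seal, 28 x 28 x 44 mm high, standing on the board; origin under its centre.
- ink_dish: Bystander: loose white dish of hard red seal ink, 68 mm diameter, 20 mm high; origin under its centre.
- graver: Bystander: loose engraving tool lying on the table, 133 mm long, 12 mm thick, wooden handle and steel blade along its x; origin on its underside near the middle.
Not all that is in view belongs to the job. There is more than one size of the blank; the job needs the middle-sized. Leave any orange look-alike of the pad alone.

How it is judged:
By the outcome, as a careful person would: the job done as asked, in the order asked, and still so for the second after the job is handed in, with the robot touching nothing.
It also fails if it takes over 64 s, if anything falls off the work surface, if the arm or the gripper's body presses on something with over 40 N, if the wrist force passes 120 N, or if a joint passes its speed limit or range.

## Working session

There is one attempt and no reset: what is moved stays moved. The work goes in short steps, Python scripts to look and compute and a tool call to move; the robot and the scene stay as the last step left them, time stands still between calls to the robot, and variables do not carry over. Pictures are saved under pics/ and viewed, and the job is handed in when it is done.

Besides the shell and the picture viewer there is one more tool, called as a command line: name --argument value ..., lists and objects as JSON in quotes. send_rows: Moves the arm, as the interface text tells. Its arguments: {"type":"object","properties":{"commands":{"type":"array","items":{"type":"array","items":{"type":"array","items":{"type":"number","minimum":-1,"maximum":1}}}},"jaw":{"type":"number"},"force":{"type":"number"}},"required":["commands"]}

```bash
ls; mkdir -p pics; python3 - <<'E'
from workcell import env
import cv2,numpy as np
for n in ["scene","side","wrist"]:
    p,d=env.grab_frame(n); c=env.get_calibration(n)
    cv2.imwrite(f"pics/{n}0.png",p[:,:,::-1]); np.savez(f"pics/{n}0.npz",p=p,d=d,K=c["mtx"],T=c["camera_from_world"])
    print(n,{k:v for k,v in c.items()})
print(env.state())
E
```

```text
pics
scene {'mtx': array([[457.86704113,   0.        , 318.47515074],
       [  0.        , 457.86704113, 208.57411926],
       [  0.        ,   0.        ,   1.        ]]), 'camera_from_world': array([[-7.79621744e-01,  6.26058623e-01,  1.55092470e-02,
         3.89649583e+02],
       [-3.32378149e-01, -4.34641196e-01,  8.37025565e-01,
         1.20028403e+02],
       [ 5.30768030e-01,  6.47408396e-01,  5.46943934e-01,
        -1.58112089e+03],
       [ 0.00000000e+00,  0.00000000e+00,  0.00000000e+00,
         1.00000000e+00]])}
side {'mtx': array([[414.47193886,   0.        , 315.45121351],
       [  0.        , 414.47193886, 206.19972109],
       [  0.        ,   0.        ,   1.        ]]), 'camera_from_world': array([[ 7.72918438e-01, -6.34050132e-01, -2.40316009e-02,
        -3.88208318e+02],
       [ 3.40459850e-01,  3.82470764e-01,  8.58954717e-01,
        -2.28625049e+02],
       [-5.35428967e-01, -6.72083734e-01,  5.11487318e-01,
        -9.21596409e+02],
       [ 0.00000000e+00,  0.00000000e+00,  0.00000000e+00,
         1.00000000e+00]])}
wrist {'mtx': array([[282.349231
[... 448 characters left out ...]
0e+00,  0.00000000e+00,
         1.00000000e+00]])}
{'time_s': 0.15, 'qpos': array([ 6.51997845e+01,  1.83431182e+01,  8.96876070e+01,  1.90672875e-05,
        7.20449165e+01, -1.14879440e+00]), 'qvel': array([ 0.05750279, -0.12305809, -0.24678442,  0.08788687, -0.19578465,
        0.02424035]), 'effort': array([-7.65000777e-05, -4.12778056e+01, -2.32152379e+01,  7.27728289e-02,
        4.32980270e-02, -1.12238915e-04]), 'ee_pos': array([230.54676979, 526.36074559, 213.33310398]), 'ee_rot': array([ 178.8374721 ,   89.92435834, -114.81395488]), 'force': array([-0.30640753, -0.44305856, -0.12034925]), 'torque': array([-0.03859062,  0.01132853, -0.00546314]), 'gripper_width': 91.37149907455178}
```

View pics/scene0.png

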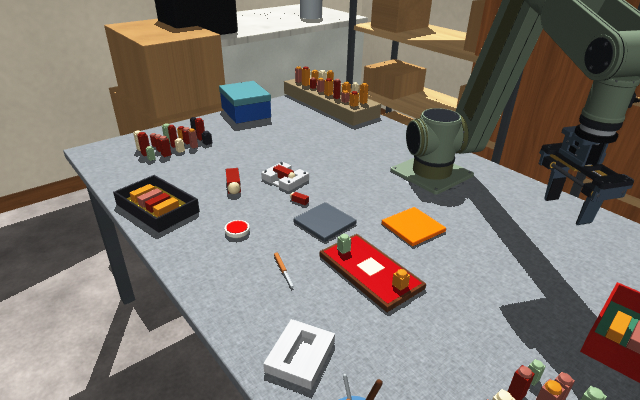

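View pics/side0.png

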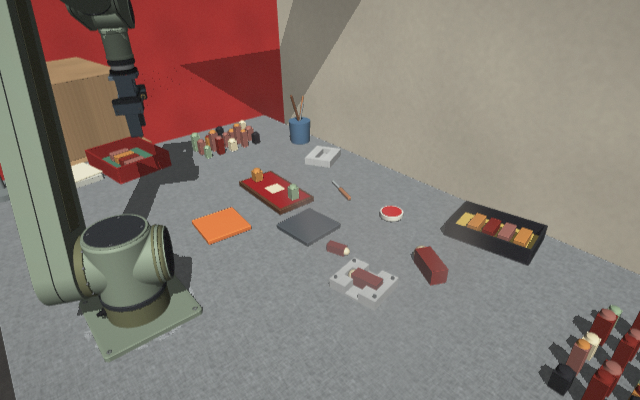

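View pics/wrist0.png

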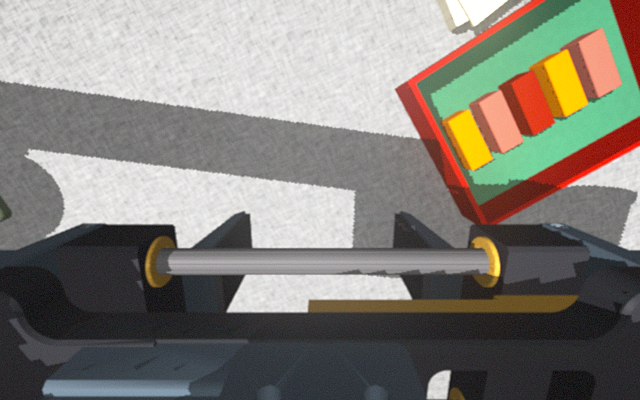

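The scene view shows the mould with its blank at about (285,175), the grey pad at (325,221) and the board at (372,270). The cream square is at (371,266), the jade seal at (344,243) and the amber seal at (401,279). The side view shows the mould at (364,280), the pad at (309,226) and the board at (276,190). A small blank and a large one lie loose nearby as decoys.

```bash
cat > h.py <<'E'
import numpy as np,cv2
from scipy.spatial.transform import Rotation as Rn
def load(n):
    z=np.load(f"pics/{n}.npz"); return z['p'],z['d'],z['K'],z['T']
def ray(u,v,K,T,z):
    uv=np.atleast_2d(np.stack([np.atleast_1d(u),np.atleast_1d(v)],1)).astype(float)
    d=np.c_[(uv[:,0]-K[0,2])/K[0,0],-(uv[:,1]-K[1,2])/K[1,1],-np.ones(len(uv))]
    R=T[:3,:3];o=-R.T@T[:3,3]; w=d@R
    return o+w*((z-o[2])/w[:,2])[:,None]
def cloud(d,K,T):
    v,u=np.mgrid[:d.shape[0],:d.shape[1]]
    c=np.stack([(u-K[0,2])/K[0,0]*d,-(v-K[1,2])/K[1,1]*d,-d],-1)
    return (c-T[:3,3])@T[:3,:3]
def proj(P,K,T):
    c=np.atleast_2d(P)@T[:3,:3].T+T[:3,3]
    return np.c_[K[0,0]*c[:,0]/-c[:,2]+K[0,2],-K[1,1]*c[:,1]/-c[:,2]+K[1,2]]
def grab(env,n,name):
    c=env.get_calibration(n);p,d=env.grab_frame(n)
    np.savez(f"pics/{name}.npz",p=p,d=d,K=c["mtx"],T=c["camera_from_world"])
    cv2.imwrite(f"pics/{name}.png",p[:,:,::-1]); return p,d,c["mtx"],c["camera_from_world"]
def state(env):
    s=env.state(); print(round(s['time_s'],2),'pos',s['ee_pos'].round(1),'rpy',s['ee_rot'].round(2),'F',s['force'].round(1),'w',round(s['gripper_width'],1),'q',s['qpos'].round(0))
    return s
E
python3 - <<'E'
from h import *
for n,bx in (("scene0",dict(mould=(285,175),pad=(325,221),board=(372,270),sq=(371,266),jade=(344,240),amb=(401,275),dish=(237,230),grav=(284,270))),("side0",dict(mould=(364,280),pad=(309,226),sq=(275,188),jade=(294,188),amb=(257,172)))):
    p,d,K,T=load(n); C=cloud(d,K,T)
    for k,(u,v) in bx.items(): print(n,k,C[v,u].round(0),p[v,u])
p,d,K,T=load("scene0"); a=cv2.resize(p[140:320,215:440],None,fx=3.5,fy=3.2,interpolation=cv2.INTER_CUBIC); cv2.imwrite("pics/sc.png",a[:,:,::-1])
p,d,K,T=load("side0"); a=cv2.resize(p[150:310,180:460],None,fx=2.8,fy=3,interpolation=cv2.INTER_CUBIC); cv2.imwrite("pics/si.png",a[:,:,::-1])
E
```

```text
scene0 mould [ 436. -255.   28.] [73 17 12]
scene0 pad [491.  18.  19.] [107 117 128]
scene0 board [535. 253.  20.] [254 253 241]
scene0 sq [527. 241.  21.] [254 253 241]
scene0 jade [546. 159.  61.] [106 130  98]
scene0 amb [528. 336.  58.] [186 113  31]
scene0 dish [712. -92.  22.] [249  19  17]
scene0 grav [699. 111.  10.] [144  85  45]
side0 mould [ 411. -284.   37.] [130  91  89]
side0 pad [474.  -6.  16.] [104 105 108]
side0 sq [528. 239.  19.] [228 222 193]
side0 jade [533. 139.  58.] [151 170 141]
side0 amb [514. 320.  53.] [186 129  74]
```

View pics/sc.png

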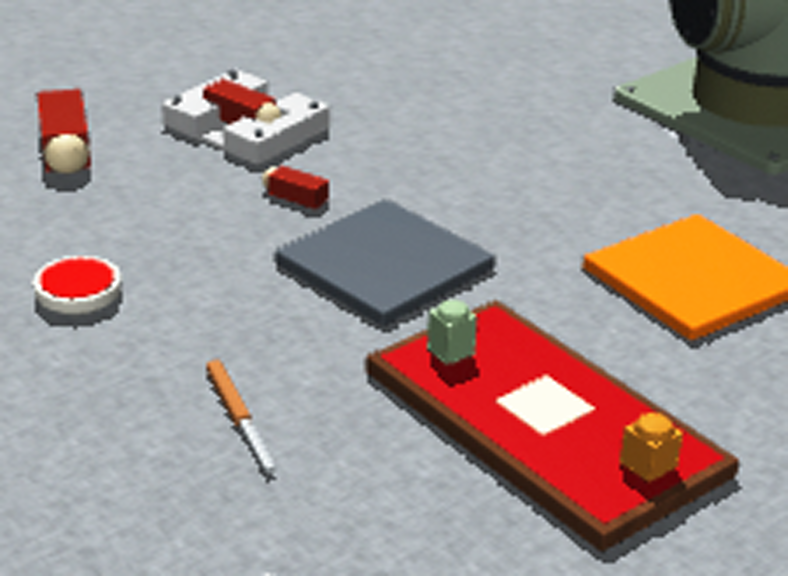

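View pics/si.png

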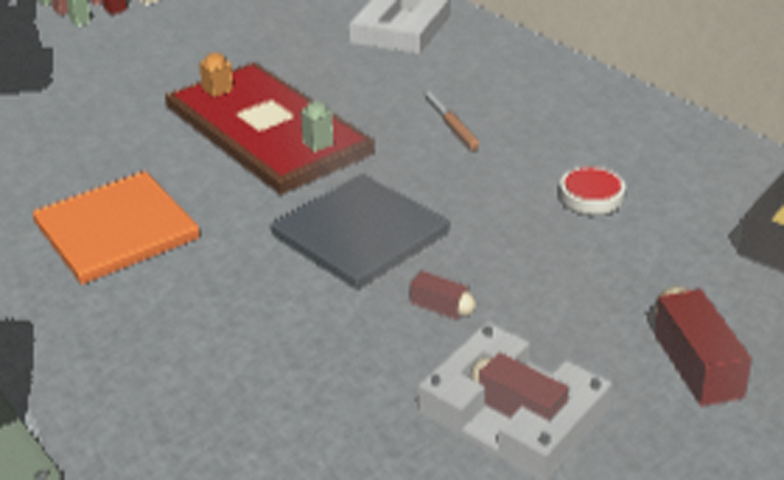

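The crops confirm the layout. The middle-sized blank is in the mould with its dome towards the pad, the small decoy lies beside the mould, and the large decoy is nearer the dish. Next I'll measure them.

```bash
cat > m.py <<'E'
from h import *
def big(m):
    n,l,s,c=cv2.connectedComponentsWithStats(m.astype(np.uint8)); i=1+np.argmax(s[1:,4]); return l==i
for n in ("scene0","side0"):
    p,d,K,T=load(n); C=cloud(d,K,T); hsv=cv2.cvtColor(p,cv2.COLOR_RGB2HSV).astype(int); H,S,V=[hsv[...,i] for i in range(3)]
    X,Y,Z=C[...,0],C[...,1],C[...,2]
    def reg(x0,x1,y0,y1,z0,z1): return (X>x0)&(X<x1)&(Y>y0)&(Y<y1)&(Z>z0)&(Z<z1)&(d>0)
    red=((H<10)|(H>170))&(S>110)
    ms={
     'pad':(reg(380,600,-100,115,8,23)&(S<100),15),
     'board':(reg(420,640,90,400,13,26)&((red&(V>60))|((S<90)&(V>150))),18),
     'cream':(reg(470,590,180,300,10,28)&(S<90)&(V>170),18),
     'mould':(reg(330,520,-360,-170,20,34)&(S<60)&(V>90),26),
     'blank':(reg(330,520,-360,-170,31,44)&red,36),
    }
    for k,(m,z) in ms.items():
        m=big(m); v,u=np.nonzero(m); P=ray(u,v,K,T,z)[:,:2].astype(np.float32)
        r=cv2.minAreaRect(P); cz=np.median(Z[m])
        print(n,k,m.sum(),'ctr',np.round(r[0],1),'size',np.round(r[1],1),'ang',round(r[2],1),'mean',P.mean(0).round(1),'z',cz.round(1))
E
python3 m.py
```

```text
scene0 pad 1295 ctr [485.6   9.5] size [139.6 137.4] ang 5.0 mean [486.3  10.6] z 17.1
scene0 board 2554 ctr [523.9 235.4] size [243.3 123.7] ang 88.6 mean [530.9 244. ] z 20.6
scene0 cream 255 ctr [525.4 237.5] size [47.6 49.8] ang 88.3 mean [525.7 237.5] z 20.9
scene0 mould 234 ctr [ 419.7 -229.4] size [113.2  58.3] ang 9.7 mean [ 420.  -228.2] z 27.9
scene0 blank 117 ctr [ 427.9 -275.5] size [39.7 76.6] ang 7.9 mean [ 429.5 -278. ] z 38.3
side0 pad 1240 ctr [476.4   1.7] size [134.7 135.3] ang 5.4 mean [ 4.751e+02 -2.000e-01] z 14.8
side0 board 1033 ctr [527.7 242.2] size [238.8 120. ] ang 88.5 mean [521.2 238. ] z 18.3
side0 cream 113 ctr [528.5 244.4] size [52.2 50. ] ang 89.0 mean [528.  243.4] z 18.6
side0 mould 559 ctr [ 429.  -310.7] size [106.8  49.9] ang 12.9 mean [ 426.4 -314.9] z 25.7Traceback (most recent call last):
  File "m.py", line 17, in <module>
    m=big(m); v,u=np.nonzero(m); P=ray(u,v,K,T,z)[:,:2].astype(np.float32)
  File "m.py", line 3, in big
    n,l,s,c=cv2.connectedComponentsWithStats(m.astype(np.uint8)); i=1+np.argmax(s[1:,4]); return l==i
                                                                      ~~~~~~~~~^^^^^^^^^
    return _wrapfunc(a, 'argmax', axis=axis, out=out, **kwds)
    return bound(*args, **kwds)
ValueError: attempt to get argmax of an empty sequence
```

```bash
cat >> h.py <<'E'
def Rt(rpy): return Rn.from_euler('xyz',rpy,degrees=True).as_matrix()
def goal(pos,Rm,s,tp=None):
    """print shift (x0.1m) and turn (x2pi) in the current tool axes"""
    R0=Rt(s['ee_rot']) if tp is None else tp[1]; p0=np.array(s['ee_pos'] if tp is None else tp[0])
    sh=R0.T@(np.array(pos)-p0)/100; w=Rn.from_matrix(R0.T@Rm).as_rotvec()/(2*np.pi)
    print('shift',sh.round(4),'turn',w.round(5),'mm',np.linalg.norm(sh)*100,'deg',np.linalg.norm(w)*360)
    return np.r_[sh,w]
def down(yaw_y):
    """tool x down, tool y horizontal along heading yaw_y (deg)"""
    a=np.radians(yaw_y); x=np.array([0,0,-1.]); y=np.array([np.cos(a),np.sin(a),0]); return np.c_[x,y,np.cross(x,y)]
E
python3 - <<'E'
from workcell import env
from h import *
s=state(env); R0=Rt(s['ee_rot']); print(R0.round(3))
c=env.get_calibration('wrist'); T=c["camera_from_world"]; o=-T[:3,:3].T@T[:3,3]
print('cam in tool',R0.T@(o-s['ee_pos']),'look',R0.T@(-T[2,:3]), 'up', R0.T@T[1,:3],'right',R0.T@T[0,:3])
E
```

```text
0.15 pos [230.5 526.4 213.3] rpy [ 178.84   89.92 -114.81] F [-0.3 -0.4 -0.1] w 91.4 q [65. 18. 90.  0. 72. -1.]
[[-0.001 -0.916  0.401]
 [-0.001  0.401  0.916]
 [-1.     0.    -0.001]]
cam in tool [-1.70301166e+02  6.83868899e+01 -8.29772392e-03] look [ 9.69696225e-01 -2.44313794e-01 -3.33026558e-05] up [2.44313792e-01 9.69696175e-01 3.16049096e-04] right [-4.49216958e-05 -3.14607913e-04  9.99999950e-01]
```

send_rows --commands '[[[0,-0.365,-0.48,0,0,0],[0,-0.73,-0.96,0,0,0],[0,-0.73,-0.96,0,0,0]]]'

```text
time_s: 0.52
ee_pos: [259.0, 406.0, 213.9]
ee_rot: [-174.8, 89.9, -108.6]
force: [0.1, 1.2, 0.8]
gripper_width: 91.2
```

send_rows --commands '[[[0,-0.365,-0.48,0,0,0],[0,-0.73,-0.96,0,0,0],[0,-0.73,-0.96,0,0,0]]]'

```text
time_s: 0.9
ee_pos: [287.7, 290.1, 214.1]
ee_rot: [-141.1, 90.0, -74.9]
force: [1.2, 0.6, -0.1]
gripper_width: 91.4
```

send_rows --commands '[[[0,-0.365,-0.48,0,0,0],[0,-0.73,-0.96,0,0,0],[0,-0.73,-0.96,0,0,0]]]'

```text
time_s: 1.27
ee_pos: [316.8, 173.5, 214.1]
ee_rot: [-38.9, 90.0, 27.1]
force: [-0.3, 0.8, -0.5]
gripper_width: 90.9
```

send_rows --commands '[[[0,-0.365,-0.48,0,0,0],[0,-0.73,-0.96,0,0,0],[0,-0.73,-0.96,0,0,0]]]'

```text
time_s: 1.65
ee_pos: [345.8, 56.3, 214.2]
ee_rot: [-47.3, 89.9, 18.6]
force: [-0.4, 0.7, 0.6]
gripper_width: 91.4
```

send_rows --commands '[[[0,-0.365,-0.48,0,0,0],[0,-0.73,-0.96,0,0,0],[0,-0.73,-0.96,0,0,0]]]'

```text
time_s: 2.02
ee_pos: [374.5, -60.4, 214.0]
ee_rot: [-44.5, 89.9, 21.6]
force: [-0.9, 0.4, 0.5]
gripper_width: 91.1
```

send_rows --commands '[[[0,-0.365,-0.48,0,0,0],[0,-0.73,-0.96,0,0,0],[0,-0.73,-0.96,0,0,0]]]'

```text
time_s: 2.4
ee_pos: [403.2, -176.9, 213.6]
ee_rot: [-26.6, 89.9, 39.6]
force: [-0.0, 1.7, -0.2]
gripper_width: 91.3
```

send_rows --commands '[[[0.3,-0.365,-0.48,0.029,0,0],[0.6,-0.73,-0.96,0.058,0,0],[0.8,-0.73,-0.96,0.087,0,0],[0.8,-0.73,-0.96,0.116,0,0],[0.8,-0.73,-0.96,0.145,0,0],[0.8,-0.73,-0.96,0.157,0,0],[0.8,-0.73,-0.96,0.157,0,0],[0.8,-0.73,-0.96,0.157,0,0]]]'

```text
time_s: 3.4
ee_pos: [430.1, -292.0, 133.9]
ee_rot: [68.4, 90.0, 78.4]
force: [0.4, -0.5, 0.2]
gripper_width: 91.2
```

```bash
python3 - <<'E'
from workcell import env
from h import *
state(env); grab(env,'wrist','w1'); state(env)
E
```

```text
3.4 pos [ 430.1 -292.   133.9] rpy [68.38 89.96 78.41] F [ 0.4 -0.5  0.2] w 91.2 q [-35.  17. 104.   0.  59. -46.]
3.45 pos [ 429.9 -292.4  133.9] rpy [68.13 89.97 78.1 ] F [ 0.6 -0.6  0.1] w 90.9 q [-36.  17. 104.   0.  59. -46.]
```

View pics/w1.png

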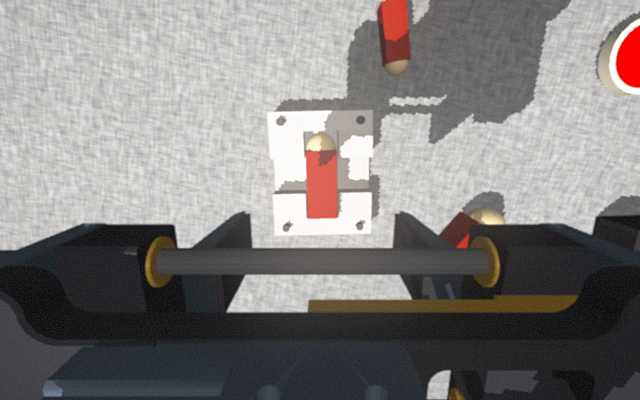

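The wrist view shows the mould with corners near (268,111), (373,111), (372,234) and (275,235). The blank is upright in the image, its red part spanning cols 306–338 and rows 150–218, with the dome at (321,142). The large decoy sits at (470,228), clear of the finger channel.

```bash
python3 - <<'E'
from h import *
p,d,K,T=load("w1"); C=cloud(d,K,T); Z=C[...,2]
hsv=cv2.cvtColor(p,cv2.COLOR_RGB2HSV).astype(int); H,S,V=[hsv[...,i] for i in range(3)]
roi=np.zeros(d.shape,bool); roi[95:243,255:385]=1
red=((H<10)|(H>170))&(S>120)&roi
top=red&(Z>32)
mould=roi&(Z>17)&(Z<30)&(S<80)
print('top z',np.median(Z[top]),'mould z',np.median(Z[mould]))
for k,m,z in(('blank red top',top,36),('mould',mould,26)):
    cs,_=cv2.findContours(m.astype(np.uint8),cv2.RETR_EXTERNAL,cv2.CHAIN_APPROX_NONE)
    c=np.vstack([q[:,0] for q in cs if len(q)>20]); P=ray(c[:,0],c[:,1],K,T,z)[:,:2].astype(np.float32)
    r=cv2.minAreaRect(P); print(k,m.sum(),np.round(r[0],1),np.round(r[1],1),round(r[2],2),c.min(0),c.max(0))
# row-wise edges of red top: left/right
L=[];Rr=[]
for v in range(156,214):
    u=np.nonzero(top[v])[0]
    if len(u)>15: L.append((u[0]-.5,v));Rr.append((u[-1]+.5,v))
for nm,E in(('L',L),('R',Rr)):
    E=np.array(E);P=ray(E[:,0],E[:,1],K,T,36)[:,:2].astype(np.float32)
    f=cv2.fitLine(P,cv2.DIST_HUBER,0,.01,.01).ravel(); a=np.degrees(np.arctan2(f[1],f[0])); print(nm,a,f)
# dome
dome=roi&(H>10)&(H<35)&(S>40)&(S<200)&(Z>20); v,u=np.nonzero(dome); print('dome px',u.min(),u.max(),v.min(),v.max())
cv2.imwrite('pics/m1.png',np.dstack([mould*255,dome*255,top*255])[80:260,230:400].repeat(3,0).repeat(3,1).astype(np.uint8))
E
```

```text
top z 35.55115552679462 mould z 25.550645235984952
blank red top 1831 [ 427. -278.] [28.5 65.4] 10.7 [306 151] [336 217]
mould 7175 [ 426.  -270.7] [ 99.8 123.8] 11.28 [268 110] [373 234]
L -80.767426 [ 1.6044229e-01 -9.8704523e-01  4.1185608e+02 -2.7388599e+02]
R -79.27996 [ 1.8601018e-01 -9.8254782e-01  4.4092792e+02 -2.7223132e+02]
dome px 307 336 133 150
```

View pics/m1.png

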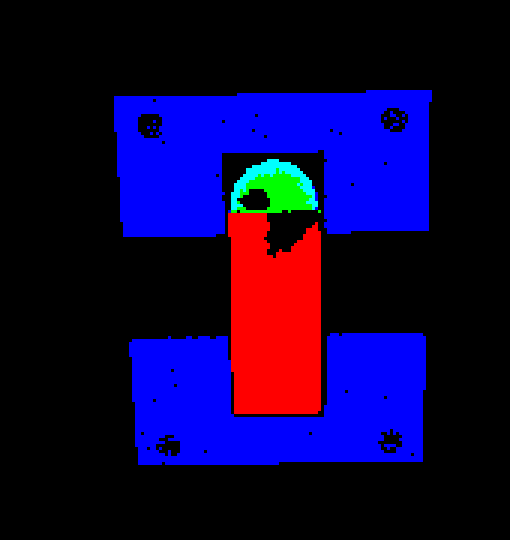

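```bash
python3 - <<'E'
from h import *
from workcell import env
p,d,K,T=load("w1")
# channel/mould edges from mask picture px -> image px
def px(a,b): return 230+a/3,80+b/3
c=np.array([426,-270.7])
E={'UL':(125,237),'UL2':(218,236),'UR':(330,233),'UR2':(427,231),'LL':(132,339),'LL2':(226,337),'LR':(328,334),'LR2':(424,334),'TL':(116,96),'TR':(430,91),'BL':(138,464),'BR':(422,461)}
for yaw in (100,101.3):
  h=np.array([np.cos(np.radians(yaw)),np.sin(np.radians(yaw))]); n=np.array([h[1],-h[0]])
  print(yaw,{k:(round(float((ray(*px(*q),K,T,26)[0,:2]-c)@h),1),round(float((ray(*px(*q),K,T,26)[0,:2]-c)@n),1)) for k,q in E.items()})
s=state(env)
goal([426,-270.5,60],down(100.5),s)
E
```

```text
100 {'UL': (16.6, -49.0), 'UL2': (16.9, -18.6), 'UR': (17.9, 18.1), 'UR2': (18.5, 49.8), 'LL': (-17.7, -48.1), 'LL2': (-17.0, -16.4), 'LR': (-15.9, 17.9), 'LR2': (-15.9, 50.2), 'TL': (60.8, -49.9), 'TR': (62.3, 48.8), 'BL': (-62.6, -47.9), 'BR': (-61.5, 51.5)}
101.3 {'UL': (17.7, -48.6), 'UL2': (17.3, -18.2), 'UR': (17.5, 18.5), 'UR2': (17.4, 50.2), 'LL': (-16.6, -48.5), 'LL2': (-16.6, -16.8), 'LR': (-16.4, 17.6), 'LR2': (-17.1, 49.9), 'TL': (61.9, -48.5), 'TR': (61.2, 50.2), 'BL': (-61.5, -49.3), 'BR': (-62.6, 50.1)}
3.45 pos [ 429.9 -292.4  133.9] rpy [68.13 89.97 78.1 ] F [ 0.6 -0.6  0.1] w 90.9 q [-36.  17. 104.   0.  59. -46.]
shift [ 7.394e-01  2.223e-01 -7.000e-04] turn [-1.44e-03  3.00e-05 -7.00e-05] mm 77.21360028969866 deg 0.5209100302391015
```

send_rows --commands '[[[0.2,0.224,0,-0.0035,0,0],[0.4,0.224,0,-0.0035,0,0],[0.7,0.224,0,-0.0035,0,0],[0.74,0.224,0,-0.0035,0,0],[0.74,0.224,0,-0.0035,0,0],[0.74,0.224,0,-0.0035,0,0]]]'

```text
time_s: 4.2
ee_pos: [426.2, -272.2, 61.0]
ee_rot: [-41.2, 89.9, -30.1]
force: [0.1, -0.2, -0.4]
gripper_width: 91.3
```

```bash
python3 - <<'E'
from workcell import env
from h import *
s=state(env); goal([426,-270.3,9.5],down(101.2),s); grab(env,'wrist','w2'); grab(env,'scene','s2'); 
p=cv2.imread('pics/s2.png')[120:220,220:360]; cv2.imwrite('pics/s2c.png',cv2.resize(p,None,fx=5,fy=5))
E
```

```text
4.2 pos [ 426.2 -272.2   61. ] rpy [-41.19  89.87 -30.1 ] F [ 0.1 -0.2 -0.4] w 91.3 q [-34.  21. 111.   0.  48. -45.]
shift [0.5151 0.02   0.0012] turn [-0.0003   0.00027  0.00024] mm 51.54708863450293 deg 0.17005837576819316
```

View pics/w2.png

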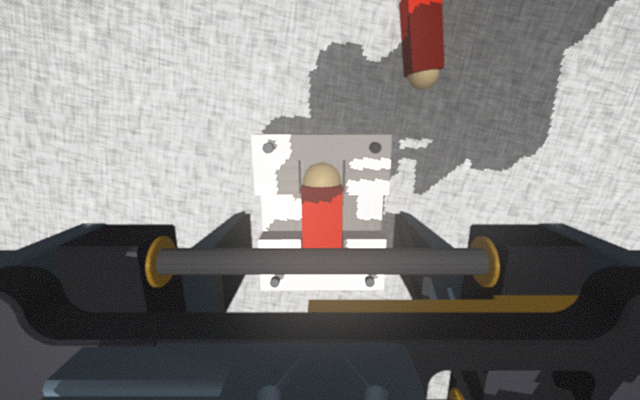

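View pics/s2c.png

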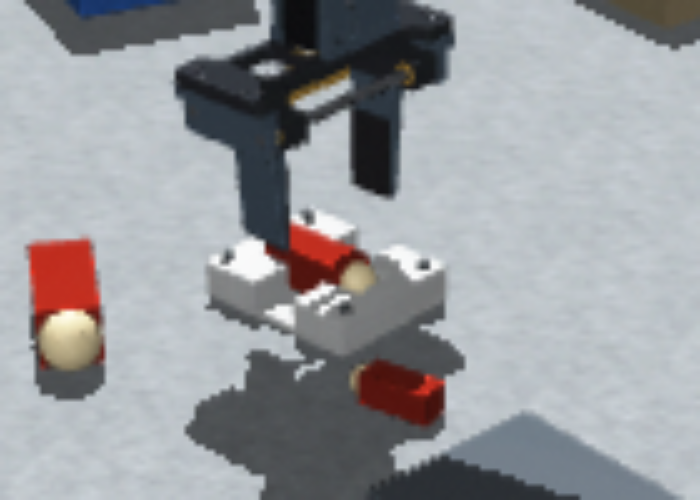

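The blank is centred between the fingers at col 322. The mould corners are now near (252,135), (392,135), (260,290) and (384,290). I'll re-measure the centre from here.

```bash
python3 - <<'E'
from h import *
p,d,K,T=load("w2"); C=cloud(d,K,T); Z=C[...,2]
hsv=cv2.cvtColor(p,cv2.COLOR_RGB2HSV).astype(int); S=hsv[...,1]
roi=np.zeros(d.shape,bool); roi[120:246,245:398]=1; roi[276:300,245:398]=1
m=roi&(Z>17)&(Z<29)&(S<80)&(hsv[...,2]>80)
v,u=np.nonzero(m); print(u.min(),u.max(),v.min(),v.max())
P=ray(u,v,K,T,26)[:,:2].astype(np.float32); r=cv2.minAreaRect(P); print(np.round(r[0],1),np.round(r[1],1),r[2])
E
```

```text
252 391 134 289
[ 425.9 -270.3] [ 99.8 123.6] 11.264387130737305
```

send_rows --commands '[[[0.1,0.02,0,0,0,0],[0.2,0.02,0,0,0,0],[0.25,0.02,0,0,0,0],[0.3,0.02,0,0,0,0],[0.34,0.02,0,0,0,0],[0.38,0.02,0,0,0,0],[0.38,0.02,0,0,0,0]]]'

```text
time_s: 5.18
ee_pos: [425.3, -270.1, 21.8]
ee_rot: [-52.3, 90.0, -41.2]
force: [1.4, -0.8, 0.4]
gripper_width: 91.2
```

send_rows --commands '[[[0.03,0,0,0,0,0],[0.06,0,0,0,0,0],[0.1,0,0,0,0,0],[0.13,0,0,0,0,0],[0.13,0,0,0,0,0]]]'

```text
time_s: 5.8
ee_pos: [425.2, -270.2, 8.7]
ee_rot: [-59.3, 90.0, -48.1]
force: [0.1, -2.8, -1.7]
gripper_width: 91.2
```

send_rows --commands '[[[0,0,0,0,0,0],[0,0,0,0,0,0],[0,0,0,0,0,0],[0,0,0,0,0,0],[0,0,0,0,0,0],[0,0,0,0,0,0],[0,0,0,0,0,0],[0,0,0,0,0,0]]]' --jaw 1 --force 25

```text
time_s: 6.8
ee_pos: [424.0, -270.4, 8.8]
ee_rot: [-163.8, 89.9, -152.6]
force: [-3.0, -6.1, -0.5]
gripper_width: 30.1
```

send_rows --commands '[[[-0.04,0,0,0,0,0],[-0.08,0,0,0,0,0],[-0.14,0,0,0,0,0],[-0.2,0,0,0,0,0],[-0.3,0,0,0,0,0],[-0.45,0,0,0,0,0],[-0.65,0,0,0,0,0],[-0.85,0,0,0,0,0],[-1,0,0,0,0,0],[-1,0,0,0,0,0]]]'

```text
time_s: 8.05
ee_pos: [425.6, -270.1, 110.3]
ee_rot: [-39.1, 89.8, -28.0]
force: [-0.6, 0.3, -1.2]
gripper_width: 29.9
```

```bash
python3 - <<'E'
from workcell import env
from h import *
s=state(env); grab(env,'side','i3'); grab(env,'scene','s3'); 
a=cv2.imread('pics/s3.png')[100:220,220:340]; b=cv2.imread('pics/i3.png')[190:310,300:420]; cv2.imwrite('pics/c3.png',cv2.resize(np.hstack([a,b]),None,fx=3.3,fy=4))
E
```

```text
8.05 pos [ 425.6 -270.1  110.3] rpy [-39.14  89.84 -28.05] F [-0.6  0.3 -1.2] w 29.9 q [-34.  17. 108.   0.  55. -45.]
```

View pics/c3.png

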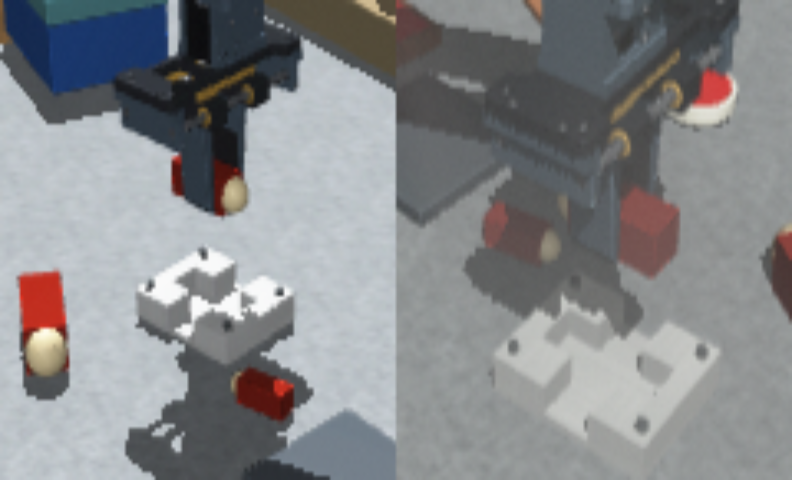

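The blank was lifted level and the mould is empty. Now to the pad.

send_rows --commands '[[[0,0.2,0.08,0,0,0],[0,0.45,0.19,0,0,0],[0,0.7,0.29,0,0,0],[0,0.867,0.36,0,0,0]]]'

```text
time_s: 8.65
ee_pos: [443.1, -176.5, 108.1]
ee_rot: [142.8, 89.9, 153.9]
force: [0.1, -0.4, -1.0]
gripper_width: 30.1
```

send_rows --commands '[[[0,0.25,0.1,0,0,0],[0,0.5,0.21,0,0,0],[0,0.75,0.31,0,0,0],[0,0.867,0.36,0,0,0]]]'

```text
time_s: 9.15
ee_pos: [462.2, -84.8, 108.5]
ee_rot: [163.5, 89.9, 174.7]
force: [-0.8, 0.1, -1.3]
gripper_width: 30.2
```

send_rows --commands '[[[0,0.2,0.08,-0.02,0,0],[0,0.4,0.17,-0.045,0,0],[0,0.6,0.25,-0.07,0,0],[0,0.75,0.31,-0.095,0,0],[0,0.867,0.36,-0.12,0,0],[0,0.867,0.36,-0.145,0,0],[0,0.867,0.36,-0.17,0,0],[0,0.867,0.36,-0.195,0,0],[0,0.867,0.36,-0.215,0,0],[0,0.867,0.36,-0.233,0,0],[0,0.867,0.36,-0.233,0,0],[0,0.867,0.36,-0.233,0,0]]]'

```text
time_s: 10.65
ee_pos: [480.9, 6.0, 108.8]
ee_rot: [101.6, 90.0, -163.6]
force: [0.2, 0.1, -1.4]
gripper_width: 29.5
```

```bash
python3 - <<'E'
from workcell import env
from h import *
s=state(env); R=Rt(s['ee_rot']); print('yhead',np.degrees(np.arctan2(R[1,1],R[0,1])),R[:,0])
grab(env,'wrist','w4')
E
```

```text
10.65 pos [480.9   6.  108.8] rpy [ 101.55   89.98 -163.58] F [ 0.2  0.1 -1.4] w 29.5 q [ -1.  16. 111.  -0.  54. -96.]
yhead -175.1315904665817 [-2.85027148e-04 -8.40079182e-05 -9.99999956e-01]
```

View pics/w4.png

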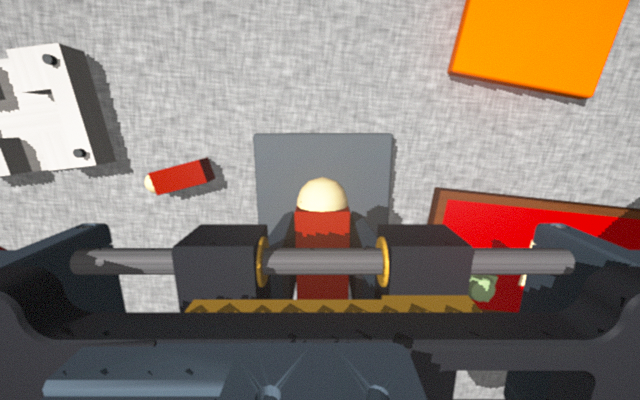

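The wrist view shows the pad's near edge from (254,134) to (392,135), parallel to the gripper. The blank is held level over the pad with its dome at (321,192).

```bash
python3 - <<'E'
from h import *
p,d,K,T=load("w4")
print(ray([254,392,258,391],[134,135,215,215],K,T,15).round(1))
from workcell import env
s=env.state(); goal([481,7,19],down(185),s)
E
```

```text
[[424.  -61.3  15. ]
 [414.2  64.3  15. ]
 [501.1 -55.4  15. ]
 [490.1  74.4  15. ]]
shift [ 0.8985 -0.0018  0.0093] turn [-3.1e-04 -0.0e+00 -3.0e-05] mm 89.85210192492718 deg 0.11320702359590801
```

send_rows --commands '[[[0.15,-0.02,0,0,0,0],[0.35,-0.03,0,0,0,0],[0.55,-0.03,0,0,0,0],[0.7,-0.03,0,0,0,0],[0.8,-0.03,0,0,0,0],[0.85,-0.03,0,0,0,0],[0.88,-0.03,0,0,0,0],[0.89,-0.03,0,0,0,0],[0.89,-0.03,0,0,0,0]]]'

```text
time_s: 11.82
ee_pos: [484.2, 6.5, 20.2]
ee_rot: [-88.1, 90.0, 6.9]
force: [-0.3, 0.2, -0.9]
gripper_width: 29.9
```

send_rows --commands '[[[0.01,0,0,0,0,0],[0.015,0,0,0,0,0],[0.02,0,0,0,0,0],[0.02,0,0,0,0,0]]]'

```text
time_s: 12.32
ee_pos: [483.9, 6.5, 17.9]
ee_rot: [-0.8, 90.0, 94.2]
force: [0.3, -0.1, -0.7]
gripper_width: 29.9
```

send_rows --commands '[[[0.004,0,0,0,0,0],[0.008,0,0,0,0,0],[0.008,0,0,0,0,0]]]'

```text
time_s: 12.7
ee_pos: [484.0, 6.5, 17.7]
ee_rot: [-90.0, 90.0, 5.0]
force: [-2.0, -0.3, 4.0]
gripper_width: 30.0
```

send_rows --commands '[[[0,0,0,0,0,0],[0,0,0,0,0,0],[0,0,0,0,0,0],[0,0,0,0,0,0],[0,0,0,0,0,0]]]' --jaw -0.4

```text
time_s: 13.32
ee_pos: [483.9, 6.5, 17.1]
ee_rot: [45.1, 90.0, 140.0]
force: [-0.7, -0.0, -0.0]
gripper_width: 64.0
```

send_rows --commands '[[[-0.1,0,0,0,0,0],[-0.2,0,0,0,0,0],[-0.4,0,0,0,0,0],[-0.6,0,0,0,0,0],[-0.8,0,0,0,0,0],[-1,0,0,0,0,0],[-1,0,0,0,0,0]]]'

```text
time_s: 14.2
ee_pos: [485.2, 6.5, 119.1]
ee_rot: [-94.6, 89.7, 0.3]
force: [0.5, -0.2, -0.8]
gripper_width: 63.8
```

```bash
python3 - <<'E'
from workcell import env
from h import *
s=state(env)
grab(env,'wrist','w5');grab(env,'side','i5')
cv2.imwrite('pics/i5c.png',cv2.resize(cv2.imread('pics/i5.png')[150:290,230:390],None,fx=4,fy=4))
E
```

```text
14.2 pos [485.2   6.5 119.1] rpy [-94.62  89.73   0.35] F [ 0.5 -0.2 -0.8] w 63.8 q [ -1.  15. 109.   0.  55. -96.]
```

View pics/w5.png

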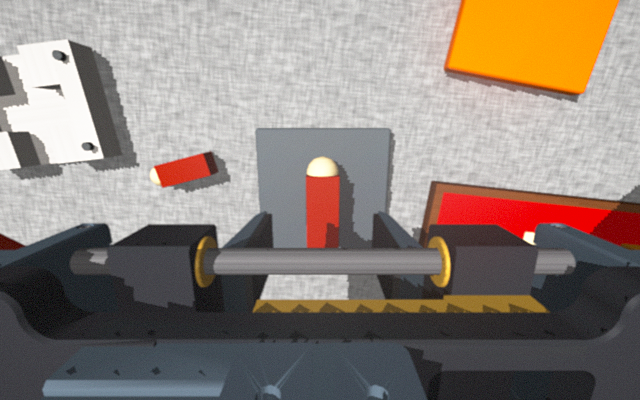

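View pics/i5c.png

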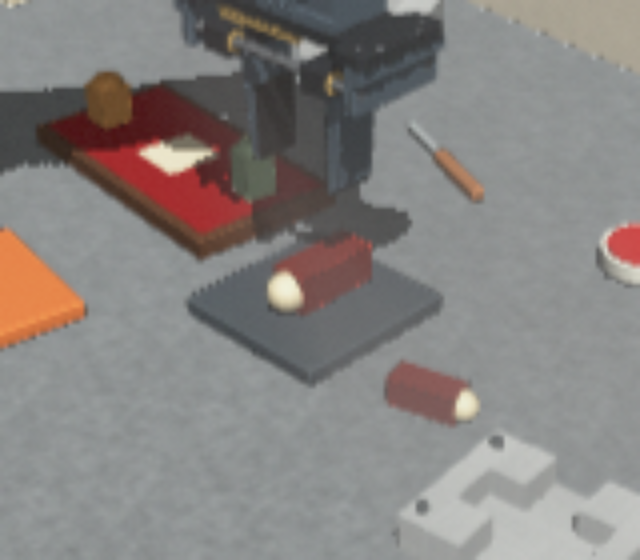

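The blank lies on the pad on its side with the dome towards the robot, dome tip at (322,157) and shoulder at row 177. It was released cleanly. Now I'll compute a regrasp tilted by 35°.

```bash
cat >> h.py <<'E'
def tilt(e_deg,al):
    """pick: dome heading e, tool leaning over dome by al"""
    a=np.radians(e_deg); al=np.radians(al); e=np.array([np.cos(a),np.sin(a),0]);z=np.array([0,0,1.])
    x=-np.sin(al)*e-np.cos(al)*z; y=np.cos(al)*e-np.sin(al)*z; return np.c_[x,y,np.cross(x,y)]
E
python3 - <<'E'
from workcell import env
from h import *
p,d,K,T=load("w5")
hsv=cv2.cvtColor(p,cv2.COLOR_RGB2HSV).astype(int); H,S,V=[hsv[...,i] for i in range(3)]
roi=np.zeros(d.shape,bool); roi[150:247,295:350]=1
red=((H<8)|(H>172))&(S>150)&roi; v,u=np.nonzero(red); print(u.min(),u.max(),v.min())
row=np.nonzero(red.sum(1)>20)[0][0]
sh=ray([322],[row],K,T,45)[0]; print('shoulder row',row,sh)
w=[(np.nonzero(red[r])[0][[0,-1]],r) for r in range(185,246)]
for i in (0,1):
    P=ray([a[i]+(i-.5) for a,r in w],[r for a,r in w],K,T,45)[:,:2].astype(np.float32); f=cv2.fitLine(P,cv2.DIST_HUBER,0,.01,.01).ravel(); print(np.degrees(np.arctan2(f[1],f[0])),f[2:])
e=np.array([np.cos(np.radians(185)),np.sin(np.radians(185)),0])
mid=sh-26*e; print('mid',mid)
s=state(env); q=s['qpos']; print(q, s['ee_pos'])
for m in (np.array([484,6.5,30.]),):
    R=tilt(185,35); GP=m+4*e; GP[2]=41.5; tcp=GP+19*R[:,0]; print('tcp',tcp)
    up=tcp.copy(); up[2]=110; g=goal(up,R,s)
E
```

```text
306 339 176
shoulder row 177 [459.56019522   3.99992437  45.        ]
4.162128 [493.3364   -7.14812]
4.5058804 [498.62802   22.008453]
mid [485.46125737   6.26597368  45.        ]
14.3 pos [483.6   6.5 117.1] rpy [-57.21  89.99  37.76] F [-0.2 -0.1  0.3] w 63.8 q [ -1.  15. 110.   0.  55. -96.]
[-5.96161279e-01  1.52188077e+01  1.09557687e+02  7.46947076e-03
  5.52157527e+01 -9.55680959e+01] [483.63361944   6.5041858  117.13788103]
tcp [490.8717035    7.10119616  25.93611116]
shift [ 0.0714 -0.0726 -0.0003] turn [-9.00e-05 -1.00e-05 -9.72e-02] mm 10.18310502502934 deg 34.99170240391759
```

send_rows --commands '[[[0.02,-0.02,0,0,0,-0.02],[0.05,-0.05,0,0,0,-0.045],[0.07,-0.072,0,0,0,-0.07],[0.07,-0.072,0,0,0,-0.0972],[0.07,-0.072,0,0,0,-0.0972],[0.07,-0.072,0,0,0,-0.0972]]]'

```text
time_s: 15.05
ee_pos: [489.6, 7.6, 110.8]
ee_rot: [-89.9, 55.3, 4.7]
force: [0.4, -1.4, 0.1]
gripper_width: 63.5
```

```bash
python3 - <<'E'
from workcell import env
from h import *
s=state(env); print(s['qpos'])
goal([491.2,7.1,45],tilt(185,35),s); goal([491.2,7.1,26],tilt(185,35),s)
E
```

```text
15.05 pos [489.6   7.6 110.8] rpy [-89.92  55.3    4.66] F [ 0.4 -1.4  0.1] w 63.5 q [  -4.    6.  136.   50.    6. -147.]
[  -3.71307944    5.78606766  135.78948768   49.91615738    6.22071475
 -146.5714308 ]
shift [ 0.5493  0.3618 -0.0071] turn [-0.00099 -0.00054 -0.00084] mm 65.78086916221181 deg 0.5068892945080817
shift [ 0.7055  0.47   -0.0073] turn [-0.00099 -0.00054 -0.00084] mm 84.77618838258478 deg 0.5068892945080817
```

Joint 6 is right at its limit because this lean passes near the wrist singularity. I'll fit the arm geometry before moving again, so I can pick a lean with margin.

```bash
cat > fk.py <<'E'
import numpy as np
from scipy.optimize import least_squares
from scipy.spatial.transform import Rotation as Rn
def fk(q,p):
    a,h,L2,L3,L6,o=p
    q1,q2,q3,q4,q5,q6=np.radians(q)
    Ry=lambda t:Rn.from_rotvec([0,t,0]).as_matrix(); Rz=lambda t:Rn.from_rotvec([0,0,t]).as_matrix()
    A=Rz(q1); pos=A@np.array([a,0,h]); A=A@Ry(q2); pos=pos+A@np.array([0,0,L2]); A=A@Ry(q3)
    pos=pos+A@np.array([-o,0,L3]); A=A@Rz(q4)@Ry(q5)@Rz(q6)   # local z along link
    pos=pos+A@np.array([0,0,L6])
    R=np.c_[A[:,2],A[:,1],-A[:,0]]  # tool x along link; y left; guess
    return pos,R
E
python3 - <<'E'
from fk import *
from h import Rt
D=[([65.1998,18.3431,89.6876,0,72.045,-1.149],[230.547,526.361,213.333]),
([-.596,15.2188,109.5577,0.007,55.2158,-95.568],[483.63,6.50,117.14]),
([-3.713,5.786,135.789,49.916,6.2207,-146.571],[489.6,7.6,110.8]),
([-35.5,17,104,0,59,-46],[430.,-292.2,133.9]),([-34,21,111,0,48,-45],[426.2,-272.2,61.]),([-34,17,108,0,55,-45],[425.6,-270.1,110.3]),([-1,16,111,0,54,-96],[480.9,6,108.8]),([65.203,18.312,89.639,0,72.044,-1.146],[230.68,526.716,213.976])]
W=[1,1,1,.1,.1,.1,.1,1]
f=lambda p:np.concatenate([w*(np.r_[np.hypot(*fk(q,p)[0][:2])-np.hypot(*x[:2]),fk(q,p)[0][2]-x[2]]) for (q,x),w in zip(D,W)])
r=least_squares(f,[0,350,400,400,250,0]); print(r.x.round(1),r.fun.round(1))
for q,rpy in((D[0][0],[178.837,89.924,-114.814]),(D[2][0],[-89.92,55.3,4.66])): print(fk(q,r.x)[1].round(3),'\n',Rt(rpy).round(3))
E
```

```text
[ -0.  139.6 592.4 416.7 336.3 -24.5] [-0.   0.   0.2  0.  -0.   0.  -0.2  0.  -0.  -0.2 -0.4  0.  -0.5 -0.6
 -0.   0. ]
[[-0.001 -0.916  0.401]
 [-0.001  0.401  0.916]
 [-1.     0.    -0.001]] 
 [[-0.001 -0.916  0.401]
 [-0.001  0.401  0.916]
 [-1.     0.    -0.001]]
[[ 0.567 -0.82  -0.08 ]
 [ 0.046 -0.065  0.997]
 [-0.822 -0.569  0.001]] 
 [[ 0.567 -0.82  -0.08 ]
 [ 0.046 -0.065  0.997]
 [-0.822 -0.569  0.001]]
```

```bash
cat >> fk.py <<'E'
P=[0,139.6,592.4,416.7,336.3,-24.5]
LO=np.array([-177.97,-48.28,12.27,-77.06,2.81,-146.56]);HI=np.array([177.97,115.42,149.76,257.06,150.46,146.56])
rng=np.random.default_rng(0)
def ik(pos,R,seeds=None,n=30):
    out=[]
    if seeds is None: seeds=[rng.uniform(LO,HI) for _ in range(n)]
    a=np.degrees(np.arctan2(pos[1],pos[0]))
    for s in seeds:
        s=np.array(s,float); 
        if n!=0: s[0]=np.clip(a+rng.uniform(-25,25),-170,170); s[1]=rng.uniform(-20,50);s[2]=rng.uniform(60,145)
        def f(q):
            p,Rq=fk(q,P); return np.r_[(p-pos)/100,Rn.from_matrix(Rq.T@R).as_rotvec()]
        r=least_squares(f,np.clip(s,LO+.1,HI-.1),bounds=(LO,HI),max_nfev=60)
        if np.abs(r.fun).max()<2e-3 and not any(np.abs(r.x-o).max()<2 for o in out): out.append(r.x)
    return out
def margin(q): 
    m=np.minimum(q-LO,HI-q); m[4]=min(m[4],q[4]-LO[4]); return m.min()
E
cat > opt.py <<'E'
from fk import *; from h import *
b=-1.4
def half(R): return R@np.diag([1,-1,-1])
def place(head,al):
    h=np.radians(head); hv=np.array([np.cos(h),np.sin(h),0]); z=np.array([0,0,1.]); al=np.radians(al)
    x=np.cos(al)*hv-np.sin(al)*z; y=np.sin(al)*hv+np.cos(al)*z; return np.c_[x,y,np.cross(x,y)]
for al in (25,35,45,55):
  for head in (0,90,-90,180):
    for hf in (0,1):
      R=place(head+b,al); R=half(R) if hf else R
      gp=np.array([527,241,66.])
      pos=gp+19*R[:,0]
      S=ik(pos,R,n=14); S=sorted(S,key=margin)[::-1][:2]
      print('PLACE',al,head,hf,[(round(margin(q),0),q.round(0).tolist()) for q in S])
E
time python3 opt.py
```

```text
PLACE 25 0 0 [(np.float64(9.0), [46.0, 36.0, 141.0, 228.0, 63.0, -92.0])]
PLACE 25 0 1 [(np.float64(9.0), [46.0, 36.0, 141.0, 228.0, 63.0, 88.0])]
PLACE 25 90 0 [(np.float64(33.0), [-5.0, 40.0, 117.0, 76.0, 69.0, -65.0])]
PLACE 25 90 1 [(np.float64(32.0), [-5.0, 40.0, 117.0, 76.0, 69.0, 115.0])]
PLACE 25 -90 0 [(np.float64(26.0), [45.0, 52.0, 82.0, -40.0, 100.0, -121.0])]
PLACE 25 -90 1 [(np.float64(37.0), [45.0, 52.0, 82.0, -40.0, 100.0, 59.0])]
PLACE 25 180 0 [(np.float64(30.0), [16.0, 59.0, 63.0, 18.0, 120.0, -73.0])]
PLACE 25 180 1 [(np.float64(30.0), [16.0, 59.0, 63.0, 18.0, 120.0, 107.0])]
PLACE 35 0 0 [(np.float64(13.0), [43.0, 29.0, 137.0, 233.0, 46.0, -104.0])]
PLACE 35 0 1 [(np.float64(13.0), [43.0, 29.0, 137.0, 233.0, 46.0, 76.0])]
PLACE 35 90 0 [(np.float64(34.0), [-2.0, 35.0, 116.0, 71.0, 60.0, -56.0])]
PLACE 35 90 1 [(np.float64(23.0), [-2.0, 35.0, 116.0, 71.0, 60.0, 124.0])]
PLACE 35 -90 0 [(np.float64(24.0), [43.0, 47.0, 84.0, -36.0, 93.0, -122.0])]
PLACE 35 -90 1 [(np.float64(41.0), [43.0, 47.0, 84.0, -36.0, 93.0, 58.0])]
PLACE 35 180 0 [(np.float64(39.0), [17.0, 54.
[... 474 characters left out ...]
25.0])]
PLACE 45 -90 1 [(np.float64(46.0), [41.0, 43.0, 87.0, -32.0, 85.0, 55.0])]
PLACE 45 180 0 [(np.float64(49.0), [17.0, 49.0, 73.0, 13.0, 101.0, -74.0])]
PLACE 45 180 1 [(np.float64(40.0), [17.0, 49.0, 73.0, 13.0, 101.0, 106.0])]
PLACE 55 0 0 []
PLACE 55 0 1 []
PLACE 55 90 0 [(np.float64(37.0), [6.0, 28.0, 112.0, 51.0, 47.0, -30.0])]
PLACE 55 90 1 []
PLACE 55 -90 0 [(np.float64(19.0), [39.0, 38.0, 90.0, -27.0, 77.0, -128.0])]
PLACE 55 -90 1 [(np.float64(50.0), [39.0, 38.0, 90.0, -27.0, 77.0, 52.0])]
PLACE 55 180 0 [(np.float64(59.0), [18.0, 44.0, 79.0, 11.0, 91.0, -73.0])]
PLACE 55 180 1 [(np.float64(40.0), [18.0, 44.0, 79.0, 11.0, 91.0, 107.0])]
real	0m7.061s
user	0m7.590s
sys	0m0.088s
```

```bash
cat > opt2.py <<'E'
from fk import *; from h import *
from opt_f import place
E
cat > opt_f.py <<'E'
import numpy as np
def place(head,al):
    h=np.radians(head); hv=np.array([np.cos(h),np.sin(h),0]); z=np.array([0,0,1.]); al=np.radians(al)
    x=np.cos(al)*hv-np.sin(al)*z; y=np.sin(al)*hv+np.cos(al)*z; return np.c_[x,y,np.cross(x,y)]
E
cat > opt2.py <<'E'
from fk import *; from h import *; from opt_f import place
e=np.array([np.cos(np.radians(185)),np.sin(np.radians(185)),0])
for al in (10,15,20,25,30):
    R=tilt(185,al); low=19*np.cos(np.radians(al))+16*np.sin(np.radians(al)); GP=np.array([484.7,6.4,0])+4*e; GP[2]=15+max(low+1.7,15)
    tcp=GP+19*R[:,0]; 
    Q=ik(tcp,R,n=14); Q2=ik(tcp+[0,0,90],R,n=14)
    Rp=place(178.6,al); tp=np.array([527,241,18+46.])+19*Rp[:,0]; off=(GP[2]-30); tp=tp-off*Rp@np.array([np.cos(np.radians(al)),np.sin(np.radians(al)),0])*1
    Q3=ik(tp,Rp,n=14)
    print(al,GP[2],tcp.round(1),'pick',[q.round(0).tolist() for q in Q],'lift',[q.round(0).tolist() for q in Q2],'place',tp.round(1),[q.round(0).tolist() for q in Q3])
E
python3 opt2.py
python3 - <<'E'
from h import *
for n in('scene0','s3'):
    p,d,K,T=load(n); C=cloud(d,K,T); X,Y,Z=[C[...,i] for i in range(3)]
    m=(d>0)&(Z>22)&(X>560)&(X<1050)&(Y>60)&(Y<520)&(Z<400)
    g={}
    for x,y,z in C[m]: k=(int(x//40*40),int(y//40*40)); g[k]=max(g.get(k,0),round(float(z)))
    print(n,sorted(g.items()))
E
```

```text
10 38.18971814990284 [484.    6.3  19.5] pick [[0.0, 19.0, 124.0, 2.0, 27.0, -96.0]] lift [[0.0, 11.0, 117.0, 1.0, 41.0, -96.0]] place [516.5 241.3  60.7] [[15.0, 67.0, 57.0, 23.0, 134.0, -71.0]]
15 39.19369542113263 [485.6   6.5  20.8] pick [[-0.0, 18.0, 128.0, 4.0, 20.0, -99.0]] lift [[-0.0, 9.0, 121.0, 2.0, 35.0, -97.0]] place [517.8 241.2  59.1] [[15.0, 65.0, 58.0, 21.0, 130.0, -71.0]]
20 40.026482088142956 [487.2   6.6  22.2] pick [[-1.0, 17.0, 131.0, 9.0, 12.0, -104.0]] lift [[-1.0, 8.0, 124.0, 4.0, 28.0, -99.0]] place [519.2 241.2  57.5] [[16.0, 63.0, 59.0, 20.0, 126.0, -72.0]]
25 40.681740141547536 [488.7   6.8  23.5] pick [[-1.0, 17.0, 135.0, 36.0, 4.0, -131.0]] lift [[-1.0, 7.0, 128.0, 7.0, 21.0, -102.0]] place [520.5 241.2  56. ] [[16.0, 60.0, 61.0, 18.0, 121.0, -73.0]]
30 41.15448267190433 [490.2   6.9  24.7] pick [[-1.0, 17.0, 139.0, 150.0, 6.0, 114.0]] lift [[-1.0, 6.0, 132.0, 14.0, 13.0, -109.0]] place [521.7 241.1  54.5] [[16.0, 58.0, 63.0, 17.0, 117.0, -73.0]]
scene0 [((560, 80), 23), ((560, 120), 24), ((560, 160), 23), ((560, 200), 24), ((560, 240), 25), ((560, 280)
[... 176 characters left out ...]
320), 31), ((800, 360), 31), ((800, 400), 30), ((800, 480), 93), ((840, 280), 30), ((840, 320), 31), ((840, 360), 31), ((840, 400), 30), ((840, 480), 175), ((880, 280), 29), ((880, 320), 30), ((880, 360), 29)]
s3 [((560, 120), 25), ((560, 160), 24), ((560, 200), 24), ((560, 240), 24), ((560, 280), 24), ((560, 320), 24), ((560, 360), 23), ((720, 280), 25), ((720, 320), 32), ((720, 360), 28), ((760, 240), 30), ((760, 280), 32), ((760, 320), 31), ((760, 360), 31), ((800, 240), 30), ((800, 280), 32), ((800, 320), 30), ((800, 360), 31), ((800, 400), 29), ((800, 480), 92), ((840, 280), 30), ((840, 320), 31), ((840, 360), 32), ((840, 400), 30), ((840, 480), 174), ((880, 280), 30), ((880, 320), 30)]
```

```bash
python3 - <<'E'
from workcell import env
from h import *
s=state(env); goal([486.6,6.6,111],tilt(185,18),s)
E
```

```text
15.05 pos [489.6   7.6 110.8] rpy [-89.92  55.3    4.66] F [ 0.4 -1.4  0.1] w 63.5 q [  -4.    6.  136.   50.    6. -147.]
shift [-0.0197  0.0242 -0.0079] turn [-0.00106 -0.00039  0.04638] mm 3.2124749883099595 deg 16.70160385934927
```

send_rows --commands '[[[-0.01,0.01,0,0,0,0.012],[-0.02,0.02,0,0,0,0.024],[-0.02,0.03,0,0,0,0.036],[-0.02,0.03,0,0,0,0.047],[-0.02,0.03,0,0,0,0.047],[-0.02,0.03,0,0,0,0.047],[-0.02,0.03,0,0,0,0.047]]]'

```text
time_s: 15.92
ee_pos: [486.5, 7.8, 111.4]
ee_rot: [-90.2, 72.2, 4.7]
force: [0.2, 0.2, -0.8]
gripper_width: 63.7
```

```bash
python3 - <<'E'
from workcell import env
from h import *
s=state(env); goal([486.6,6.6,45],tilt(185,18),s);goal([486.6,6.6,21.4],tilt(185,18),s)
E
```

```text
15.93 pos [486.5   7.8 111.4] rpy [-90.2   72.18   4.69] F [ 0.2  0.2 -0.8] w 63.7 q [  -2.    9.  123.    4.   31. -100.]
shift [ 0.6319  0.203  -0.0112] turn [-0.00025 -0.00026 -0.00049] mm 66.38168470228598 deg 0.21818266999793454
shift [ 0.8566  0.2752 -0.0109] turn [-0.00025 -0.00026 -0.00049] mm 89.97889730868617 deg 0.21818266999793454
```

send_rows --commands '[[[0.15,0.049,-0.01,0,0,0],[0.35,0.114,-0.01,0,0,0],[0.55,0.179,-0.01,0,0,0],[0.7,0.225,-0.01,0,0,0],[0.78,0.25,-0.01,0,0,0],[0.82,0.264,-0.01,0,0,0],[0.82,0.264,-0.01,0,0,0],[0.82,0.264,-0.01,0,0,0]]]'

```text
time_s: 16.92
ee_pos: [488.3, 6.6, 26.5]
ee_rot: [-90.3, 72.0, 4.6]
force: [-0.2, -0.3, -0.5]
gripper_width: 63.8
```

```bash
python3 - <<'E'
from workcell import env
from h import *
s=state(env); goal([486.6,6.6,21.4],tilt(185,18),s)
grab(env,'side','i6')
cv2.imwrite('pics/i6c.png',cv2.resize(cv2.imread('pics/i6.png')[150:290,230:390],None,fx=4,fy=4))
E
```

```text
16.93 pos [488.3   6.6  26.5] rpy [-90.29  72.03   4.62] F [-0.2 -0.3 -0.5] w 63.8 q [  -2.   17.  129.    7.   16. -104.]
shift [0.0432 0.0318 0.0012] turn [-2.1e-04 -3.3e-04 -9.0e-05] mm 5.362631380589298 deg 0.14440903495072724
```

View pics/i6c.png

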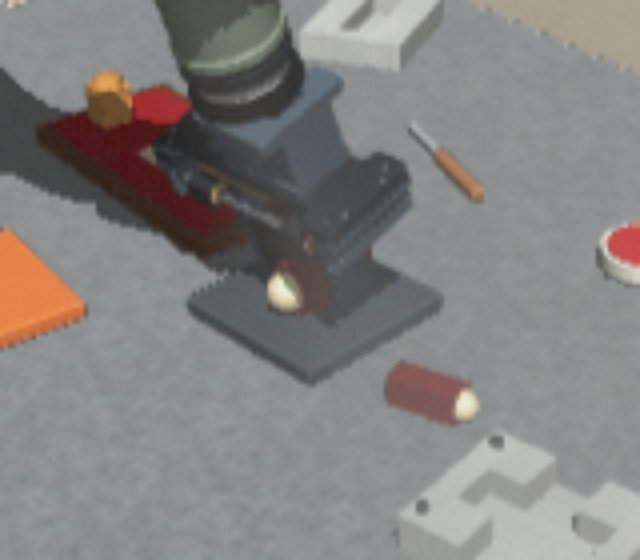

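The fingers straddle the blank, with the dome visible at about (285,292) in the crop. I'll go down the last 5 mm and grip.

send_rows --commands '[[[0.015,0.01,0,0,0,0],[0.03,0.02,0,0,0,0],[0.043,0.028,0,0,0,0],[0.043,0.028,0,0,0,0]]]'

```text
time_s: 17.48
ee_pos: [486.4, 6.5, 20.8]
ee_rot: [-90.3, 72.1, 4.7]
force: [0.9, 0.4, -0.0]
gripper_width: 63.7
```

send_rows --commands '[[[0,0,0,0,0,0],[0,0,0,0,0,0],[0,0,0,0,0,0],[0,0,0,0,0,0],[0,0,0,0,0,0],[0,0,0,0,0,0],[0,0,0,0,0,0]]]' --jaw 1 --force 35

```text
time_s: 18.35
ee_pos: [486.6, 6.5, 21.0]
ee_rot: [-90.3, 72.1, 4.6]
force: [0.2, 1.3, 0.4]
gripper_width: 30.2
```

```bash
python3 - <<'E'
from workcell import env
from h import *
s=state(env); R=Rt(s['ee_rot']); print('x elev',np.degrees(np.arcsin(-R[2,0])),'yhead',np.degrees(np.arctan2(R[1,1],R[0,1]))%360,'z',R[:,2])
E
```

```text
18.35 pos [486.6   6.5  21. ] rpy [-90.26  72.09   4.64] F [0.2 1.3 0.4] w 30.2 q [  -2.   18.  130.    8.   15. -104.]
x elev 72.09375177572888 yhead 184.9175779170819 z [-0.08526632  0.99635719 -0.00141706]
```

send_rows --commands '[[[-0.04,-0.013,0,0,0,0],[-0.1,-0.032,0,0,0,0],[-0.2,-0.065,0,0,0,0],[-0.35,-0.114,0,0,0,0],[-0.55,-0.179,0,0,0,0],[-0.75,-0.244,0,0,0,0],[-0.98,-0.318,0,0,0,0],[-0.98,-0.318,0,0,0,0],[-0.98,-0.318,0,0,0,0]]]'

```text
time_s: 19.48
ee_pos: [486.0, 6.7, 123.5]
ee_rot: [-90.3, 72.2, 4.7]
force: [0.3, -0.3, -1.4]
gripper_width: 29.9
```

```bash
python3 - <<'E'
from workcell import env
from h import *
from opt_f import place
s=state(env)
R0=tilt(185,17.9)
c=R0.T@(np.array([484.7,6.4,30])-[486.6,6.5,21.0]); print('mid in tool',c)
Rp=place(178.5,17.9)
mid=np.array([527,241,18+42]); tp=mid-Rp@c; print('place tcp',tp)
print('dome axis',Rp@R0.T@np.array([np.cos(np.radians(185)),np.sin(np.radians(185)),0]))
g=goal(tp+[0,0,70],Rp,s); g=goal(tp+[0,0,70],tilt(185,17.9),s)
grab(env,'side','i7'); cv2.imwrite('pics/i7c.png',cv2.resize(cv2.imread('pics/i7.png')[110:250,230:390],None,fx=4,fy=4))
E
```

```text
19.48 pos [486.    6.7 123.5] rpy [-90.25  72.16   4.65] F [ 0.3 -0.3 -1.4] w 29.9 q [  -2.    7.  122.    4.   33. -100.]
mid in tool [-9.14878379 -0.9567666   0.06597644]
place tcp [518.00135701 241.1696387   58.0985145 ]
dome axis [5.47008740e-17 8.13106503e-18 1.00000000e+00]
shift [ 0.1125 -0.5092  2.3089] turn [ 0.01744 -0.0092   0.24956] mm 236.71083569249856 deg 90.12132016986914
shift [ 0.1125 -0.5092  2.3089] turn [-0.00022 -0.0003  -0.00017] mm 236.71083569249856 deg 0.1461122204188336
```

View pics/i7c.png

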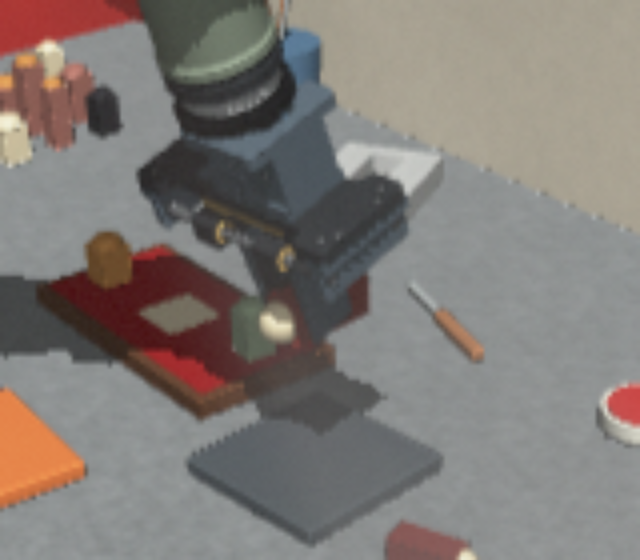

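Lifted securely. I'll carry it over the board, still leaning, and measure the cream square with the wrist camera.

send_rows --commands '[[[0,-0.05,0.2,0,0,0],[-0.05,-0.12,0.42,0,0,0],[-0.1,-0.18,0.65,0,0,0],[-0.13,-0.22,0.77,0,0,0]]]'

```text
time_s: 20.02
ee_pos: [496.4, 85.8, 142.0]
ee_rot: [-90.3, 72.2, 4.7]
force: [0.5, 0.0, -1.1]
gripper_width: 29.9
```

send_rows --commands '[[[0,-0.05,0.22,0,0,0],[0,-0.1,0.44,0,0,0],[0,-0.15,0.66,0,0,0],[0,-0.17,0.77,0,0,0]]]'

```text
time_s: 20.52
ee_pos: [506.1, 163.8, 147.0]
ee_rot: [-90.4, 72.2, 4.6]
force: [0.1, -0.7, -0.6]
gripper_width: 29.8
```

send_rows --commands '[[[0,-0.05,0.22,0,0,0],[0,-0.1,0.44,0,0,0],[0,-0.15,0.66,0,0,0],[0,-0.17,0.77,0,0,0],[0,-0.17,0.77,0,0,0]]]'

```text
time_s: 21.15
ee_pos: [515.8, 241.1, 152.7]
ee_rot: [-90.4, 72.2, 4.6]
force: [-0.4, 0.5, -0.8]
gripper_width: 29.8
```

```bash
python3 - <<'E'
from workcell import env
from h import *
s=state(env); grab(env,'wrist','w8')
E
```

```text
21.15 pos [515.8 241.1 152.7] rpy [-90.4   72.16   4.56] F [-0.4  0.5 -0.8] w 29.8 q [ 28.  13. 109. -11.  42. -60.]
```

View pics/w8.png

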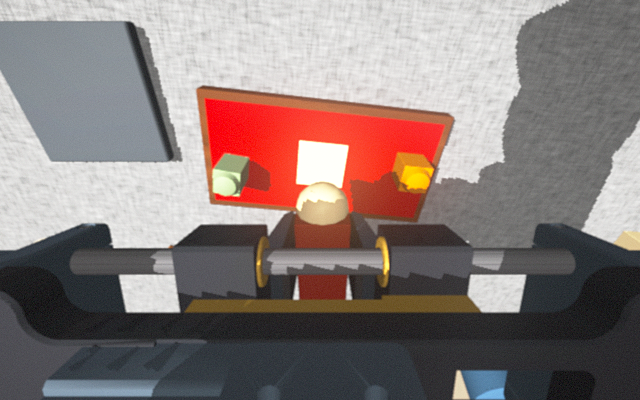

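The wrist view shows the board with the cream square at about (322,163), partly hidden by the dome tip at (322,186). The jade seal is at (230,177) and the amber seal at (413,174).

```bash
python3 - <<'E'
from h import *
p,d,K,T=load("w8"); hsv=cv2.cvtColor(p,cv2.COLOR_RGB2HSV).astype(int); H,S,V=[hsv[...,i] for i in range(3)]
roi=np.zeros(d.shape,bool); roi[132:192,288:358]=1
cr=roi&(S<90)&(V>180)
# exclude the dome by depth
C=cloud(d,K,T); cr&=(C[...,2]<30)
v,u=np.nonzero(cr); print(u.min(),u.max(),v.min(),v.max())
P=ray(u,v,K,T,18)[:,:2].astype(np.float32); r=cv2.minAreaRect(P); print('cream',np.round(r[0],1),np.round(r[1],1),r[2])
# board red top: near edge & left/right edges
red=((H<10)|(H>170))&(S>150)&(V>150); red[:80]=0;red[215:]=0;red[:,:195]=0;red[:,460:]=0
n,l,st,_=cv2.connectedComponentsWithStats(red.astype(np.uint8)); i=1+np.argmax(st[1:,4]); v,u=np.nonzero(l==i)
P=ray(u,v,K,T,18)[:,:2].astype(np.float32); r=cv2.minAreaRect(P); print('red',np.round(r[0],1),np.round(r[1],1),r[2])
# top (near) edge line of the red
E=[(c,np.nonzero(l[:,c]==i)[0][0]-.5) for c in range(215,440) if (l[:,c]==i).sum()>20]
E=np.array(E);Q=ray(E[:,0],E[:,1],K,T,18)[:,:2].astype(np.float32); f=cv2.fitLine(Q,cv2.DIST_HUBER,0,.01,.01).ravel(); print('near edge ang',np.degrees(np.arctan2(f[1],f[0])))
E
```

```text
296 347 140 187
cream [528.3 240.4] [50.8 50.9] 88.67701721191406
red [527.6 240.9] [236.8 117. ] 88.97183227539062
near edge ang 88.732796
```

```bash
python3 - <<'E'
from workcell import env
from h import *
from opt_f import place
s=state(env)
c=np.array([-9.15,-.96,.07]); Rp=place(178.75,17.9); tp=np.array([528,240.6,60])-Rp@c; print(tp)
g=goal(tp+[0,0,90],Rp,s)
from fk import *
for f in (.25,.5,.75,1):
    q0=s['qpos'] if f==.25 else q
    R=Rt(s['ee_rot'])@Rn.from_rotvec(g[3:]*f*2*np.pi).as_matrix(); pos=s['ee_pos']+(tp+[0,0,90]-s['ee_pos'])*f
    S=ik(pos,R,seeds=[q0],n=0); q=S[0]; print(f,q.round(0))
print(ik(tp,Rp,seeds=[q],n=0))
E
```

```text
21.2 pos [515.6 240.6 152.7] rpy [-90.44  72.18   4.49] F [ 0.  -0.6 -0.8] w 29.9 q [ 28.  13. 109. -11.  42. -60.]
[518.99846408 240.72639755  58.10121757]
shift [ 0.0541 -0.018  -0.0015] turn [ 0.01672 -0.00903  0.24955] mm 5.698547319347161 deg 90.09691949086124
0.25 [ 24.  23.  93.   3.  69. -71.]
0.5 [ 20.  34.  78.   9.  94. -74.]
0.75 [ 17.  47.  65.  15. 116. -73.]
1 [ 16.  58.  57.  22. 134. -69.]
[array([ 15.56881998,  63.58554003,  58.42725369,  20.32141775,
       127.5488706 , -71.97369483])]
```

send_rows --commands '[[[0,0,0,0.00084,-0.00045,0.0125],[0.01,-0.005,0,0.00201,-0.00108,0.03],[0.02,-0.01,0,0.00335,-0.00181,0.05],[0.03,-0.01,0,0.00469,-0.00253,0.07],[0.04,-0.01,0,0.00603,-0.00326,0.09],[0.05,-0.018,0,0.00737,-0.00398,0.11],[0.054,-0.018,0,0.00871,-0.0047,0.13],[0.054,-0.018,0,0.01005,-0.00543,0.15],[0.054,-0.018,0,0.01139,-0.00615,0.17],[0.054,-0.018,0,0.01273,-0.00687,0.19],[0.054,-0.018,0,0.01407,-0.0076,0.21],[0.054,-0.018,0,0.01541,-0.00832,0.23],[0.054,-0.018,0,0.01638,-0.00885,0.2445],[0.054,-0.018,0,0.01672,-0.00903,0.24955],[0.054,-0.018,0,0.01672,-0.00903,0.24955],[0.054,-0.018,0,0.01672,-0.00903,0.24955]]]'

```text
time_s: 23.2
ee_pos: [519.6, 241.3, 149.7]
ee_rot: [89.9, 18.1, 178.7]
force: [0.0, 0.3, -1.4]
gripper_width: 29.5
```

```bash
cat > chk.py <<'E'
import sys
from workcell import env
from h import *
from opt_f import place
n=sys.argv[1]
s=state(env)
R=Rt(s['ee_rot']); c=np.array([-9.15,-.96,.07]); e0=tilt(185,17.9).T@np.array([np.cos(np.radians(185)),np.sin(np.radians(185)),0])
print('mid',(s['ee_pos']+R@c).round(1),'dome axis tilt mrad*1000',(R@e0).round(4),'jaw head',np.degrees(np.arctan2(R[1,2],R[0,2])))
Rp=place(178.75,17.9); tp=np.array([528,240.6,60])-Rp@c
goal(tp,Rp,s)
a=grab(env,'scene','s'+n);b=grab(env,'side','i'+n)
A=cv2.imread(f'pics/s{n}.png')[160:320,310:450];B=cv2.imread(f'pics/i{n}.png')[90:250,200:340]
cv2.imwrite(f'pics/c{n}.png',cv2.resize(np.hstack([A,B]),None,fx=2.85,fy=3.5,interpolation=cv2.INTER_CUBIC))
E
python3 chk.py 9
```

```text
23.2 pos [519.6 241.3 149.7] rpy [ 89.9   18.13 178.7 ] F [ 0.   0.3 -1.4] w 29.5 q [ 15.  58.  57.  22. 134. -70.]
mid [528.6 241.2 151.6] dome axis tilt mrad*1000 [-0.004  -0.0016  1.    ] jaw head 88.73367555529211
shift [ 0.2901 -0.8685 -0.0079] turn [0.00024 0.00013 0.00063] mm 91.57042510004328 deg 0.24583130421074
```

View pics/c9.png

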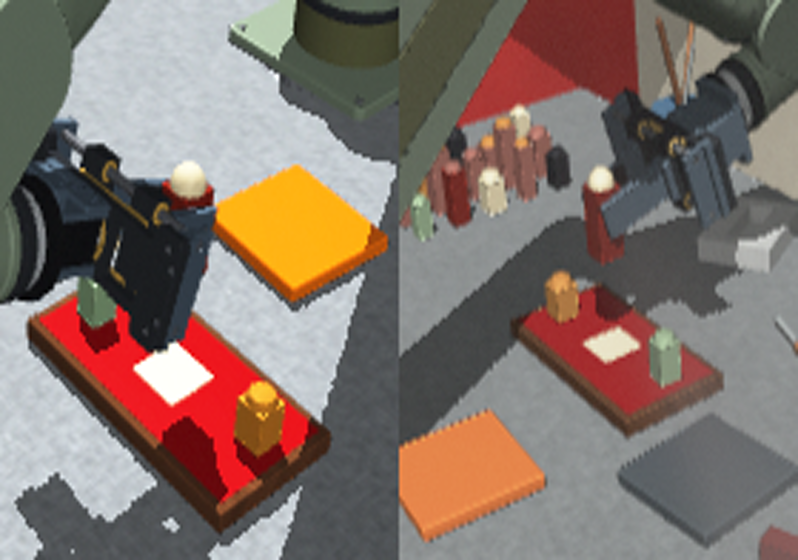

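The blank is upright, dome up, above the cream square. Both views show it clear of the jade and amber seals. Lowering now.

send_rows --commands '[[[0.04,-0.1,-0.004,0,0,0.0002],[0.09,-0.25,-0.008,0,0,0.0004],[0.14,-0.41,-0.008,0,0,0.0004],[0.19,-0.56,-0.008,0,0,0.0004],[0.23,-0.68,-0.008,0,0,0.0004],[0.255,-0.76,-0.008,0,0,0.0004],[0.268,-0.8,-0.008,0,0,0.0004],[0.276,-0.825,-0.008,0,0,0.0004],[0.276,-0.825,-0.008,0,0,0.0004],[0.276,-0.825,-0.008,0,0,0.0004]]]'

```text
time_s: 24.55
ee_pos: [518.8, 240.7, 62.1]
ee_rot: [89.9, 17.9, 178.7]
force: [-0.0, -0.7, -0.4]
gripper_width: 30.1
```

```bash
python3 chk.py 10
```

```text
24.55 pos [518.8 240.7  62.1] rpy [ 89.92  17.86 178.71] F [-0.  -0.7 -0.4] w 30.1 q [ 15.  63.  58.  20. 128. -73.]
mid [527.8 240.6  64. ] dome axis tilt mrad*1000 [ 6.0e-04 -1.3e-03  1.0e+00] jaw head 88.73338353281831
shift [ 0.01   -0.0388  0.0001] turn [ 0.00019  0.00011 -0.0001 ] mm 4.010228093989922 deg 0.08606617019293497
```

View pics/c10.png

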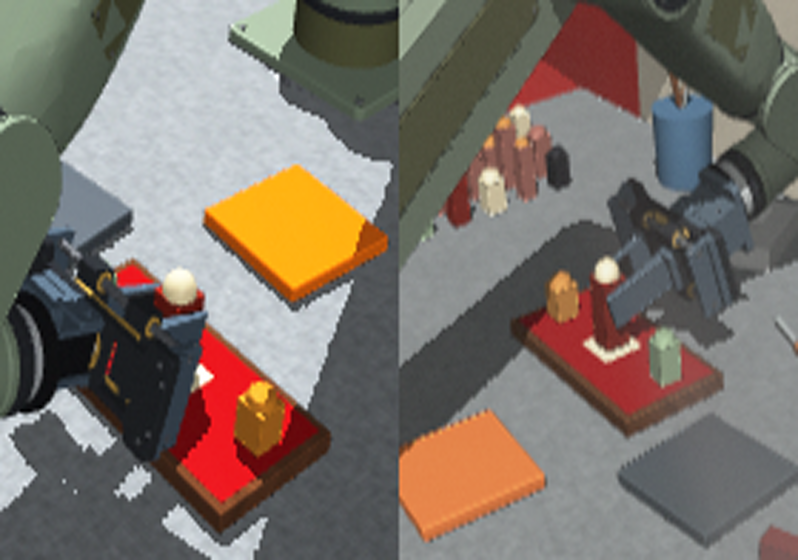

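The blank is about 4 mm above the cream square and centred on it. I'll creep down to contact.

send_rows --commands '[[[0.003,-0.01,0,0,0,0],[0.006,-0.019,0,0,0,0],[0.009,-0.0286,0,0,0,0],[0.009,-0.0286,0,0,0,0]]]'

```text
time_s: 25.15
ee_pos: [518.6, 240.7, 58.6]
ee_rot: [89.9, 17.8, 178.7]
force: [-0.6, 0.3, -1.4]
gripper_width: 29.9
```

send_rows --commands '[[[0.001,-0.004,0,0,0,0],[0.002,-0.007,0,0,0,0],[0.002,-0.007,0,0,0,0]]]'

```text
time_s: 25.52
ee_pos: [518.7, 240.7, 58.0]
ee_rot: [89.9, 17.8, 178.7]
force: [0.8, 0.3, -1.4]
gripper_width: 29.8
```

send_rows --commands '[[[0.001,-0.003,0,0,0,0],[0.002,-0.006,0,0,0,0],[0.002,-0.006,0,0,0,0]]]'

```text
time_s: 25.9
ee_pos: [518.7, 240.7, 57.9]
ee_rot: [89.9, 17.8, 178.7]
force: [0.9, -0.4, 1.2]
gripper_width: 29.8
```

send_rows --commands '[[[0.001,-0.004,0,0,0,0],[0.001,-0.004,0,0,0,0],[0.001,-0.004,0,0,0,0]]]'

```text
time_s: 26.28
ee_pos: [518.7, 240.7, 57.9]
ee_rot: [89.9, 17.8, 178.7]
force: [2.8, 0.2, 5.0]
gripper_width: 29.7
```

Firm contact at about 6 N. I'll ease the grip to let the foot settle, then open.

send_rows --commands '[[[0,0,0,0,0,0],[0,0,0,0,0,0],[0,0,0,0,0,0]]]' --force 4

```text
time_s: 26.65
ee_pos: [518.6, 240.7, 57.6]
ee_rot: [89.9, 17.8, 178.7]
force: [1.2, 0.1, 5.0]
gripper_width: 29.6
```

send_rows --commands '[[[0,0,0,0,0,0],[0,0,0,0,0,0],[0,0,0,0,0,0],[0,0,0,0,0,0],[0,0,0,0,0,0]]]' --jaw -0.3

```text
time_s: 27.28
ee_pos: [518.7, 240.7, 56.8]
ee_rot: [89.9, 17.8, 178.7]
force: [-0.3, 0.2, -0.0]
gripper_width: 59.3
```

```bash
python3 chk.py 11; python3 - <<'E'
from workcell import env
from h import *
grab(env,'wrist','w11')
E
```

```text
27.27 pos [518.7 240.7  56.8] rpy [ 89.94  17.83 178.72] F [-0.3  0.2 -0. ] w 59.3 q [ 15.  64.  58.  19. 128. -73.]
mid [527.7 240.6  58.7] dome axis tilt mrad*1000 [ 0.0012 -0.001   1.    ] jaw head 88.73376638959239
shift [-0.0067  0.0114  0.0004] turn [ 1.4e-04  9.0e-05 -1.9e-04] mm 1.3227270918976033 deg 0.09079720624363521
```

View pics/c11.png

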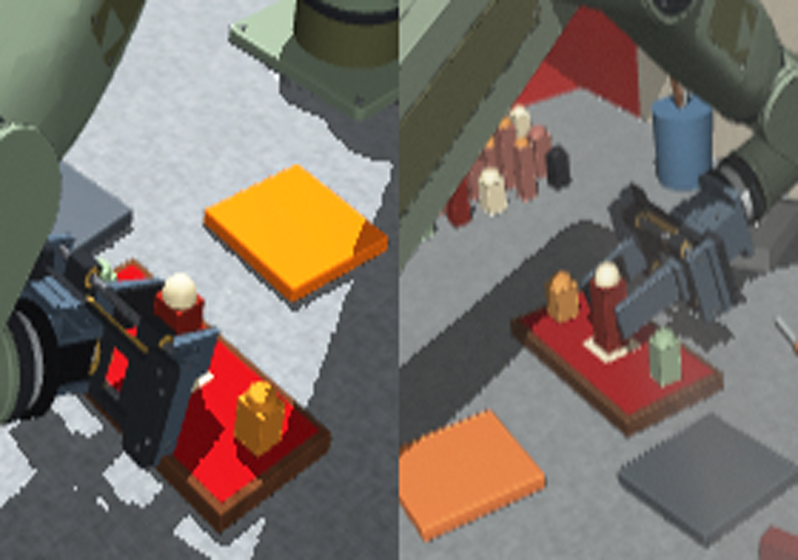

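View pics/w11.png

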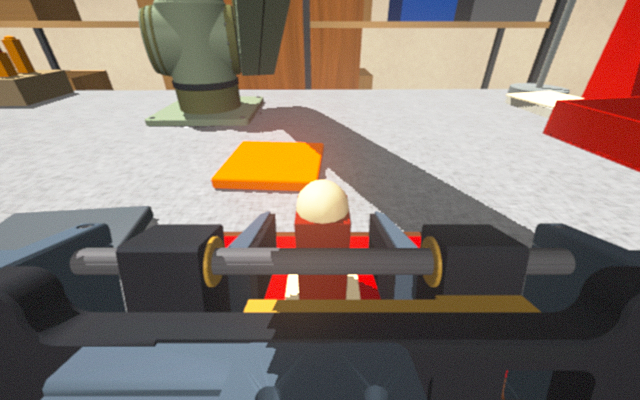

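The blank stands free with the jaws open. Backing out along the tool axis.

send_rows --commands '[[[-0.05,0,0,0,0,0],[-0.12,0,0,0,0,0],[-0.22,0,0,0,0,0],[-0.34,0,0,0,0,0],[-0.46,0,0,0,0,0],[-0.6,0,0,0,0,0],[-0.75,0,0,0,0,0],[-0.9,0,0,0,0,0],[-1,0,0,0,0,0],[-1,0,0,0,0,0]]]'

```text
time_s: 28.68
ee_pos: [614.4, 238.3, 87.1]
ee_rot: [89.9, 17.9, 178.7]
force: [0.3, 0.9, 0.6]
gripper_width: 58.9
```

send_rows --commands '[[[-0.05,0.15,0,0,0,0],[-0.1,0.35,0,0,0,0],[-0.15,0.55,0,0,0,0],[-0.2,0.75,0,0,0,0],[-0.2,0.75,0,0,0,0],[-0.2,0.75,0,0,0,0]]]'

```text
time_s: 29.42
ee_pos: [609.9, 238.6, 164.8]
ee_rot: [90.0, 17.8, 178.7]
force: [0.2, 0.8, -0.3]
gripper_width: 59.0
```

```bash
python3 chk.py 12; python3 - <<'E'
from workcell import env
from h import *
grab(env,'wrist','w12')
E
```

```text
29.43 pos [609.9 238.6 164.8] rpy [ 89.95  17.82 178.7 ] F [ 0.2  0.8 -0.3] w 59.0 q [ 13.  68.  31.  28. 149. -61.]
mid [618.9 238.5 166.6] dome axis tilt mrad*1000 [ 1.4e-03 -8.0e-04  1.0e+00] jaw head 88.71838239397731
shift [ 1.1918 -0.7373 -0.    ] turn [ 9.0e-05  1.2e-04 -2.3e-04] mm 140.13842425816222 deg 0.09736011042020896
```

View pics/c12.png

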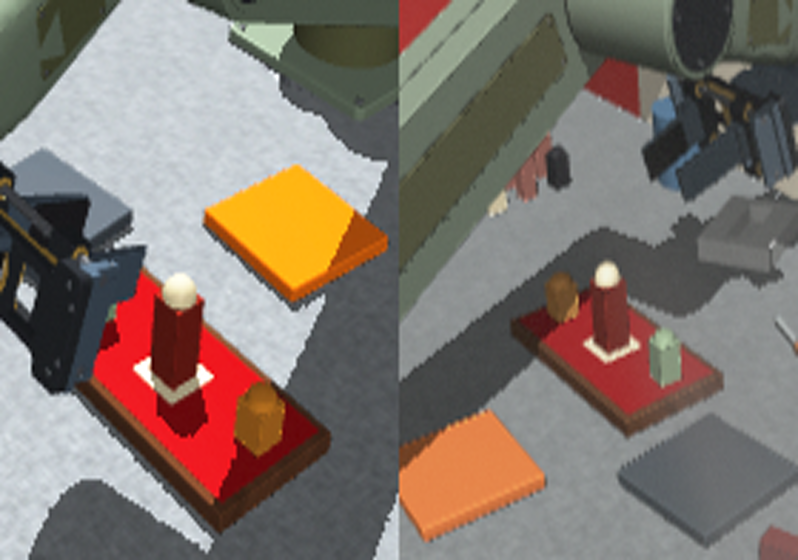

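View pics/w12.png

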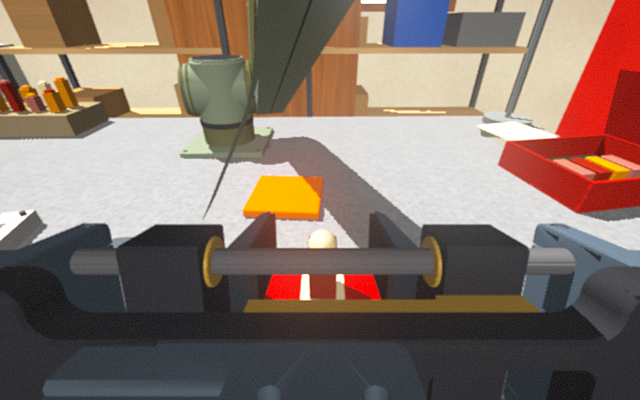

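The blank stands upright on the cream square, dome up, clear of the gripper, with a cream border visible on all sides. One last numeric check, then I'll hand in.

```bash
python3 - <<'E'
from h import *
def cen(n,box,lo,hi):
    p=load(n)[0]; hsv=cv2.cvtColor(p,cv2.COLOR_RGB2HSV); m=cv2.inRange(hsv,lo,hi); x0,x1,y0,y1=box
    v,u=np.nonzero(m[y0:y1,x0:x1]); return (u.mean()+x0).round(1),(v.mean()+y0).round(1),len(u)
for a,b in(('side0','i12'),):
    print('jade',[cen(n,(284,304,178,205),(35,20,60),(85,255,255)) for n in(a,b)]); print('amber',[cen(n,(245,266,162,184),(8,90,50),(28,255,255)) for n in(a,b)])
    print('dish',[cen(n,(375,410,200,225),(0,90,90),(8,255,255)) for n in(a,b)]); print('graver',[cen(n,(328,356,176,202),(5,60,60),(20,255,255)) for n in(a,b)])
print('scene dish',[cen(n,(220,255,215,245),(0,120,120),(8,255,255)) for n in('scene0','s12')],'amber',[cen(n,(388,415,262,296),(10,100,50),(24,255,255)) for n in('scene0','s12')])
# blank dome column: projected expected tip and spot
for n in('s12','i12'):
    p,d,K,T=load(n); print(n,'expect foot/dome tip',proj([[528,240.6,18],[528,240.6,102]],K,T).round(1))
E
```

```text
jade [(np.float64(293.0), np.float64(191.2), 141), (np.float64(293.0), np.float64(191.2), 141)]
amber [(np.float64(256.8), np.float64(174.5), 136), (np.float64(256.7), np.float64(174.5), 137)]
dish [(np.float64(391.2), np.float64(210.7), 158), (np.float64(391.2), np.float64(210.7), 158)]
graver [(np.float64(344.4), np.float64(193.2), 57), (np.float64(344.4), np.float64(193.2), 57)]
scene dish [(np.float64(236.4), np.float64(226.5), 200), (np.float64(nan), np.float64(nan), 0)] amber [(np.float64(402.2), np.float64(279.8), 340), (np.float64(402.3), np.float64(280.0), 345)]
s12 expect foot/dome tip [[370.5 267. ]
 [373.2 240. ]]
i12 expect foot/dome tip [[274.8 188.3]
 [272.8 164.9]]<stdin>:4: RuntimeWarning: Mean of empty slice.
  ret = ret.dtype.type(ret / rcount)
```

```bash
python3 -c "
from workcell import env
print(env.job_done())"
```

```text
the job is handed in; nothing more can be done
None
```

The job is handed in at about 29.5 s: the middle-sized blank stands upright, domed end up, inside the cream square, and the gripper is clear of it. I lifted it from the mould and laid it on its side, centred on the grey pad. After letting go I gripped it again at an 18° lean, turned it 90° and set it down in light contact before opening.

**Last checks**
- **Position:** with the blank still between the fingers just after opening, its centre was within about 1 mm of the measured middle of the square. The jaws were within 0.1° of the board's sides. Views after backing out show it upright with cream border around it.
- **Other objects:** in the side view, both seals, the ink dish and the graver are within 0.1 px of where they started.
- **Contact force:** the wrist force readings stayed below about 7 N.

**Failed or in doubt**
- **Joint 6:** my first try at leaning the tool, 35° with the fingers empty, ran close to a wrist singularity. Joint 6 read -146.571° against its limit of -146.56°. I backed out and used the 18° lean instead, but that reading may count as touching the limit.
- **Joint 5:** it ended near its limit, 149° against 150.46°.
- **Scene camera:** the arm hid the ink dish at the end, and the gripper partly hid the jade seal, so for those two I only have the side view.

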